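# Load, close and pin a leaf drill jig, and hold it shut

## Robot

A 6-joint arm with a two-finger parallel gripper is mounted at the origin on the work surface. World frame = base frame: x ahead of the robot, y to its left, z up, the work surface at z = 0. Lengths are in mm, angles in degrees, forces in N, time in s.
With the tool pointing down it reaches from about 300 to 875 mm from the base axis. Payload 6.4 kg.
Tool frame: the origin (TCP) lies midway between the tips of the shut fingers; the grasp point (between the pads) lies 19 mm behind it; z points along the fingers, x is the direction in which the jaws open and shut, and the axes are right-handed (so a half turn about z gives the same grasp; the last joint's range is limited). The gripper opens to 85 mm and grips with 20 to 120 N. Pads are 22 mm wide; open, the fingers measure 114 mm over their backs; the gripper's body (76 mm by 85 mm) begins 54 mm behind the grasp point. The pads swing forward as they close: fully open they stand 13 mm farther back than shut.
Start: joints at [55.101, 10.359, 92.074, -0, 77.567, -11.82], TCP at [225.388, 529, 231.288] pointing down, gripper open.
Joint ranges: [-171.53, 171.53], [-51.25, 118.39], [17.06, 147.69], [-65.23, 245.23], [0, 150.52], [-178.68, 178.68]. Speed limits (degrees/s): [147.25, 147.25, 172.46, 180, 180, 180].

## Interface

Orientations are given as a 3x3 rotation matrix whose columns are the frame's x, y, z axes.
In Python, from workcell import * gives the robot as it stands.
- The arm moves only by the tool jog_arm, never from a script. Its argument "increments" is a list of rows, each an object with "delta_pos": the shift along the tool's x, y, z scaled (see below), a list of three; "rot": the turn, a rotation vector about the tool's x, y, z scaled (see below), a list of three. A call has 1 to 5 rows; each row is the pose to reach, as a shift and turn from the pose commanded when the call began, along the tool's axes at that moment; what a row does not reach only later rows make up. The controller multiplies each number of a shift by 0.5 m and each number of a turn by 120 degrees. A row lasts 1/8 s, in which the tool goes at most 62.5 mm and 10.7 degrees, less where a joint would pass 70% of its speed; a pose out of reach is approached as far as the arm can. A call with a number of a shift or a turn outside -1 to 1 is refused whole. A call with a gripper value outside its range is refused whole. "fingers" is the opening, from 0 (shut) to 1 (fully open), set as the call begins (left out, the last holds). The fingers move at their own pace and stop on an object; "newtons" is the grip in N (left out, the last holds). Time passes only in rows, so rows that repeat a pose let the fingers close. It gives the time, the measured TCP pose, the force and the opening at its end, in the units of the state.
- sense(): the state, without advancing time (a new reading comes with each control period).
- grab_frame(name): name is "scene" or "top"; returns (picture, depth): 480x640x3 uint8, red, green, blue; 480x640 float32, mm along the optical axis (not along the pixel's ray), 0 where there is no reading.
- get_calibration(name): a dict with "vfov" (degrees; the focal length in pixels is half the picture's height over the tangent of half this angle, whatever the lens; pixels are square), "cx", "cy" (the principal point, pixels), "k1" (the pictures are not rectified: a ray, as slopes to the right and down, at radius r is drawn at 1 + k1 r^2 times it, then the intrinsics apply), "xyz" and "attitude" of the camera in the world. Camera axes: x right, y down, z forward; pixel columns grow to the right and rows downward; lengths in mm; the calibration is good to about 2 mm. A picture is of the moment at which its call begins. get_calibration takes no time and is no camera call.
- close_job(): hands the job in, once; it reports no verdict.
The state is a dict: "clock": time; "joints": joint angles; "joint_velocities": joint speeds; "tau": joint torques, N m; "eef_pos": TCP position; "eef_rot": TCP orientation; "contact_force": force on the tool from outside, world axes, zero at the start; "torque": the same for the moment, N m; "gripper_width": finger opening in mm.
Only numpy, scipy, OpenCV 4.12 (cv2) and the standard library are available. Lean on these libraries where they do the work, as an engineer would, in place of code of your own. Each camera call takes 0.05 s, during which the arm holds its last target.

## Task

Set the round brass blank flat over the small spigot in the open drill jig, swing the hinged leaf down over it until it is fully shut, then take the locating pin from the bur stand and push it down through the leaf into the jig's base until its flange sits on the leaf. Do not let go at the end: finish with the hand still pressing firmly straight down on the pin's head, so that the leaf is held hard shut for drilling. Leave the pliers and the hammer where they lie.

Things in the scene. Friction and masses are not known exactly. Their poses are not given: they have to be found in the camera images.
- jig: Steel drill jig, bolted down. Origin on the bench below the spigot; x along the hinge rod, y from the spigot to the hinge, z up. Base plate 90 mm (x) by 150 mm (y -70 to +80), top 25 mm above the bench. A rest pad 30 mm across rises to 39 mm at the origin. A land (80 mm in x, y -59 to -29 mm) rises to 49 mm. Two hinge ears (x +-20 to +-36, y 57 to 75 mm) rise to 61 mm.
- seat (a point): Centre of the rest pad's top face, at the foot of the spigot, 39 mm above the bench; axes as the jig's. The spigot is 14 mm across and 7 mm high, coned over its upper 3 mm. The seated blank's underside lies here.
- hinge (a point): Point on the hinge axis at the middle of the leaf's width: 66 mm from the spigot in the jig's +y, 54 mm above the bench; axes as the jig's. The hinge axis runs along the jig's x.
- leaf (a joint): Hinge angle of the leaf, rad: 0 fully shut (level, reaching from the hinge over the spigot in the jig's -y), 1.57 straight up, 2.05 the open stop (leaning out beyond the hinge, to the jig's +y). It starts near open. The hinge is stiff: the leaf stays wherever it is left, about 3 N at its free edge moves it, and nothing springs it back.
- leaf_hole (a point): Centre of the pin hole's mouth on the leaf's outer (upper when shut) face, 110 mm from the hinge axis; hole 12 mm across, right through. Axes of the leaf, the jig's when shut: y to the hinge, z out of the outer face. When shut it is 59 mm above the bench, 44 mm from the spigot in the jig's -y.
- leaf_lip (a point): Point on the leaf's outer face, mid-width, 132 mm from the hinge axis, 9 mm from the free edge: a good place to push. Axes as leaf_hole. The leaf is an aluminium plate 80 mm wide and 10 mm thick (5 mm either side of the hinge axis), with six small drill bushings in a ring that come above the blank. Shut, it is 2 mm clear of the seated blank.
- land_hole (a point): Centre of the mouth of the hole in the jig's land, 49 mm above the bench, 44 mm from the spigot in the jig's -y; 12 mm across, 23.5 mm deep. The shut leaf brings its hole right above this one.
- blank: Flat round brass blank with a hole, 44 mm outside, bore 16 mm, 8 mm thick, about 85 g. Origin at the centre of its underside, z up. Starts lying flat on the bench block.
- bench_block: Square steel bench block, fixed, 75 by 75 by 20 mm. Origin at the centre of its underside on the bench. The blank starts on its top, near the middle.
- pin: Steel locating pin, about 90 g, upright. Origin at the foot of its shank, z towards the head. Shank 10 mm across, 30 mm long, with a coned foot (6 mm across at the end, cone 4 mm long); then a flange 24 mm across, 4 mm thick (30 to 34 mm up); then a round knob 20 mm across, 24 mm tall (34 to 58 mm up), to hold it by.
- pin_shoulder (a point): Centre of the underside of the pin's flange, 30 mm above its foot; axes as the pin's. With the pin home this meets leaf_hole.
- stand: Light wooden bur stand, fixed, 60 mm (own x) by 120 mm (own y) by 42 mm high; origin at the centre of its underside on the bench. The pin stands in a hole 30 mm from the origin in its -y, flange resting on the wood; nine small burs, up to 72 mm above the bench, stand in its +y half (y 18 to 48 mm).
- pliers: Pliers with blue grips lying on the bench, about 155 mm long, to be left alone. Origin on the bench under the pivot, x towards the jaws.
- hammer: Small hammer lying on the bench, 220 mm long, to be left alone. Origin on the bench, x along the handle towards the head.
- mandrel: Tapered steel ring mandrel, fixed on the bench nearer the robot, 240 mm long in its own +y from the origin at the thick end (27 mm across), origin 13.5 mm above the bench.

How it is judged (in metres and radians):
On the way, in this order (a step that is already met when the one before it is completed fails the run):
1. the blank lies flat on the rest pad, over the spigot, let go, with the leaf still open (horizontal distance between blank and seat below 0.003 m and z of blank in the frame of seat between -0.003 and 0.0025 m and angle between blank's own z axis and vertical below 0.08 rad and value of joint leaf above 0.5 rad and contact force between the fingers and blank below 0.05 N), for 0.2 s.
2. the leaf is shut over the seated blank (horizontal distance between blank and seat below 0.003 m and z of blank in the frame of seat between -0.003 and 0.0025 m and angle between blank's own z axis and vertical below 0.08 rad and value of joint leaf below 0.025 rad), for 0.2 s.
3. the pin is home through the leaf and the base (all of step 2 and z of pin_shoulder in the frame of leaf_hole below 0.0025 m and horizontal distance between pin_shoulder and leaf_hole below 0.004 m and angle between pin's own z axis and vertical below 0.1 rad), for 0.1 s.
At the end, for the whole second after the job is handed in: Blank flat on the pad (within 3 mm of centre, 2.5 mm of height, 0.08 rad), leaf within 0.025 rad of shut, pin upright (0.1 rad), flange within 2.5 mm of the leaf and 4 mm of the hole's centre, fingers on the pin and pressing it on the jig with over 4 N, through the last second (all of step 3 and contact force between pin and jig above 4 N and contact force between the fingers and pin above 1 N); the arm keeps its last pose, push and grip.
It fails at once if the pliers are shifted by more than 15 mm (distance of pliers from where it was at the start of the episode above 0.015 m).
It fails at once if the hammer is shifted by more than 15 mm (distance of hammer from where it was at the start of the episode above 0.015 m).
It also fails if it takes over 72 s, if anything falls off the work surface, if the arm or the gripper's body presses on something with over 40 N, if the wrist force passes 120 N, or if a joint passes its speed limit or range.

## Working session

There is one attempt and no reset: what is moved stays moved. The work goes in short steps, Python scripts to look and compute and a tool call to move; the robot and the scene stay as the last step left them, time stands still between calls to the robot, and variables do not carry over. Pictures are saved under pics/ and viewed, and the job is handed in when it is done.

Besides the shell and the picture viewer there is one more tool, called after ">>>" by a JSON object that holds its "op" and its "data". jog_arm: Moves the arm, as the interface text tells. Its arguments: {"type":"object","properties":{"increments":{"type":"array","items":{"type":"object","properties":{"delta_pos":{"type":"array","items":{"type":"number","minimum":-1,"maximum":1}},"rot":{"type":"array","items":{"type":"number","minimum":-1,"maximum":1}}}}},"fingers":{"type":"number"},"newtons":{"type":"number"}},"required":["increments"]}

```bash
ls; mkdir -p pics; python3 - <<'E'
from workcell import *
import cv2,numpy as np
s=sense();print({k:np.round(v,3).tolist() for k,v in s.items()})
for n in("scene","top"):
    p,d=grab_frame(n);cv2.imwrite(f"pics/{n}0.png",p[:,:,::-1]);np.save(f"pics/{n}0.npy",d)
    print(n,get_calibration(n))
E
```

```text
pics
{'clock': 0.0, 'joints': [55.101, 10.404, 92.132, 0.002, 77.567, -11.821], 'joint_velocities': [-0.112, -0.005, 0.06, 0.06, -0.03, 0.007], 'tau': [0.0, -44.488, -35.133, -0.0, 0.009, -0.0], 'eef_pos': [225.051, 528.53, 230.359], 'eef_rot': [[0.392, 0.92, -0.001], [0.92, -0.392, -0.001], [-0.002, -0.0, -1.0]], 'contact_force': [0.271, 0.028, -0.363], 'torque': [-0.059, 0.024, -0.008], 'gripper_width': 85.392}
scene {'vfov': 49.489319454116085, 'cx': 318.36144243657515, 'cy': 234.6393864224642, 'k1': -0.13835474085553662, 'xyz': array([1227.24708118,  306.6169531 ,  749.26458953]), 'attitude': array([[-0.39531398,  0.62391212, -0.67413688],
       [ 0.91852754,  0.26384776, -0.29443423],
       [-0.00583158, -0.73560725, -0.67738317]])}
top {'vfov': 54.18789917338032, 'cx': 323.5057398460553, 'cy': 235.656903556115, 'k1': 0.03631585870241859, 'xyz': array([428.90558197, -17.67413572, 985.39432642]), 'attitude': array([[ 0.00984957, -0.98862059,  0.15010767],
       [-0.99994566, -0.00922505,  0.00485625],
       [-0.00341624, -0.15014735, -0.98865773]])}
```

View pics/scene0.png

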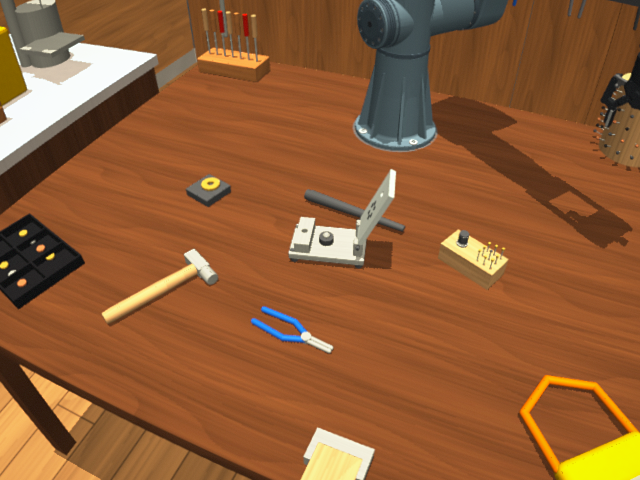

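View pics/top0.png

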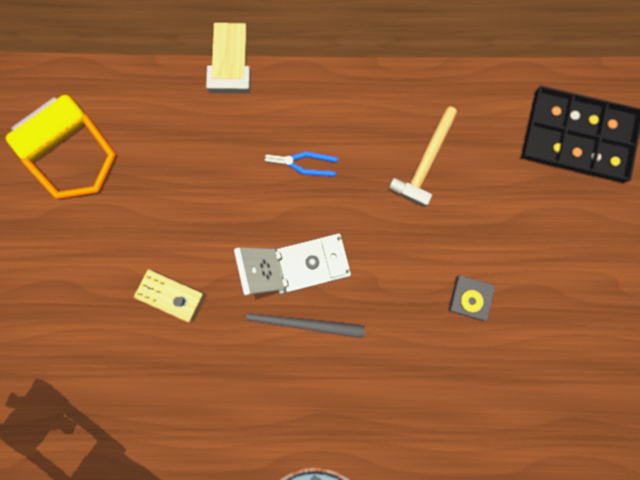

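```bash
cat > h.py <<'E'
import numpy as np,cv2
from workcell import *
def ray(n,u,v):
    c=get_calibration(n);f=240/np.tan(np.radians(c['vfov']/2))
    K=np.array([[f,0,c['cx']],[0,f,c['cy']],[0,0,1.]])
    p=cv2.undistortPoints(np.array([[[u,v]]],float),K,np.array([c['k1'],0,0,0.]))[0,0]
    return c['xyz'],c['attitude']@np.array([p[0],p[1],1.])
def onz(n,u,v,z):
    o,r=ray(n,u,v);return o+r*(z-o[2])/r[2]
def proj(n,P):
    c=get_calibration(n);f=240/np.tan(np.radians(c['vfov']/2))
    q=c['attitude'].T@(np.asarray(P,float)-c['xyz']);a=q[:2]/q[2];a=a*(1+c['k1']*(a@a));return a*f+[c['cx'],c['cy']]
def dep(n,d,u,v):
    o,r=ray(n,u,v);return o+r*d[int(round(v)),int(round(u))]
def tri(a,b):
    (o1,r1),(o2,r2)=ray("top",*a),ray("scene",*b)
    t=np.linalg.lstsq(np.c_[r1,-r2],o2-o1,rcond=None)[0]
    p,q=o1+r1*t[0],o2+r2*t[1];return (p+q)/2,np.linalg.norm(p-q)
def crop(src,dst,x0,y0,w,h,k):
    im=cv2.imread(src)[y0:y0+h,x0:x0+w];cv2.imwrite(dst,cv2.resize(im,None,fx=k,fy=k,interpolation=cv2.INTER_CUBIC))
E
python3 - <<'E'
from h import *
crop("pics/top0.png","pics/a1.png",225,225,133,80,6)
crop("pics/scene0.png","pics/a2.png",280,165,120,105,5)
a=[cv2.resize(cv2.imread("pics/top0.png")[y:y+70,x:x+80],None,fx=5,fy=5,interpolation=cv2.INTER_CUBIC) for x,y in((130,262),(435,265))]
cv2.imwrite("pics/a3.png",np.hstack(a))
E
```

```text
(no output)
```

View pics/a1.png

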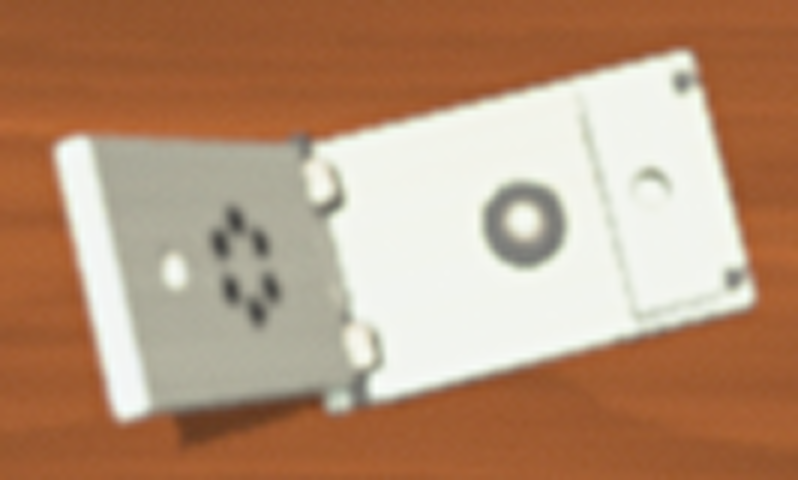

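View pics/a2.png

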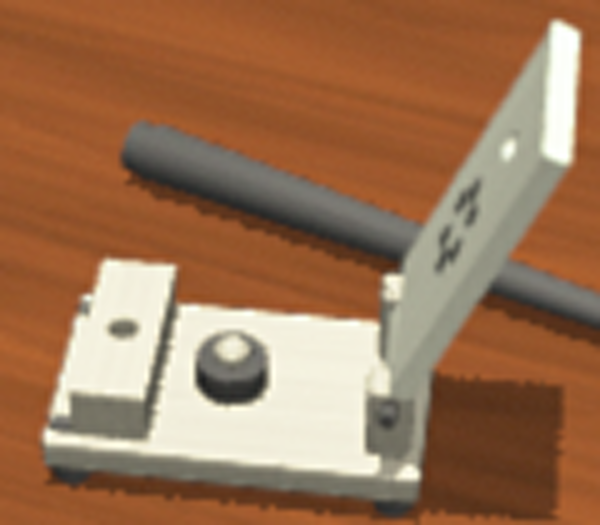

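View pics/a3.png

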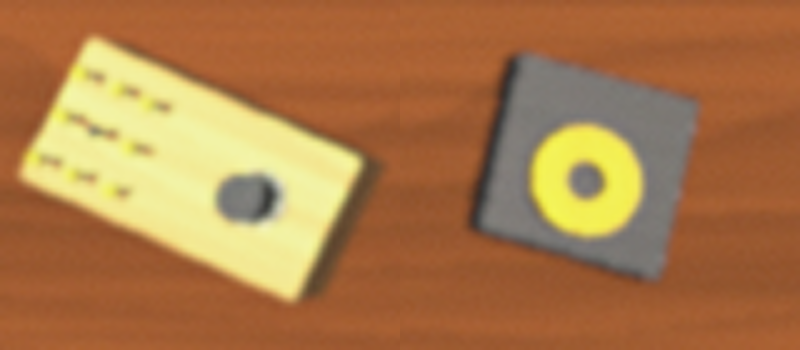

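```bash
python3 - <<'E'
from h import *
def cen(n,m,roi,dark):
    x,y,w,h=roi
    mm=m[y:y+h,x:x+w].astype(np.uint8)
    k,l,st,c=cv2.connectedComponentsWithStats(mm)
    i=1+np.argmax(st[1:,4]);return c[i]+[x,y],st[i].tolist(),(l==i)
t=cv2.imread("pics/top0.png");s=cv2.imread("pics/scene0.png")
T=cv2.cvtColor(t,cv2.COLOR_BGR2HSV);S=cv2.cvtColor(s,cv2.COLOR_BGR2HSV)
# blank yellow
for n,H,roi,z in(("top",T,(440,265,70,65),28),("scene",S,(180,170,60,40),28)):
    m=(H[...,0]>18)&(H[...,0]<36)&(H[...,1]>150)&(H[...,2]>140)
    c,st,l=cen(n,m,roi,0);x,y,w,h=roi
    cnt=max(cv2.findContours((l*255).astype(np.uint8),0,1)[0],key=len)
    e=cv2.fitEllipse(cnt);ec=np.array(e[0])+[x,y]
    print("blank",n,c,ec,e[1],onz(n,*ec,z))
# pad in top: dark annulus
for n,g,roi in(("top",t,(302,252,22,22)),("scene",s,(315,225,25,25))):
    x,y,w,h=roi
    gg=cv2.cvtColor(g,cv2.COLOR_BGR2GRAY)[y:y+h,x:x+w]
    l=(gg<175).astype(np.uint8);
    cnts=cv2.findContours(l,0,1)[0];cnt=max(cnts,key=cv2.contourArea);e=cv2.fitEllipse(cnt);ec=np.array(e[0])+[x,y]
    print("pad",n,ec,e,onz(n,*ec,39)); 
    for r in gg[::2]: print(r.tolist()) if n=="top" else 0
# pin knob
for n,g,roi in(("top",t,(168,285,28,30)),("scene",s,(452,225,25,25))):
    x,y,w,h=roi
    gg=cv2.cvtColor(g,cv2.COLOR_BGR2GRAY)[y:y+h,x:x+w]
    for r in gg[::2]: print(r.tolist())
E
```

```text
blank top [471.34313725 300.78431373] [471.33821106 300.78051758] (19.943241119384766, 21.01326560974121) [ 444.57814313 -311.56423972   28.        ]
blank scene [210.0887574  183.50887574] [210.13651466 183.49932003] (11.217134475708008, 18.066844940185547) [ 446.55339904 -306.45361491   28.        ]
pad top [312. 262.] ((10.0, 10.0), (12.428196907043457, 12.824170112609863), 151.55369567871094) [518.47455744   9.72056567  39.        ]
[242, 242, 242, 242, 242, 243, 243, 243, 243, 243, 243, 243, 243, 243, 243, 242, 243, 243, 243, 244, 242, 231]
[243, 242, 242, 243, 243, 243, 242, 240, 232, 231, 232, 236, 241, 243, 243, 243, 243, 243, 242, 243, 243, 236]
[243, 243, 244, 244, 243, 224, 178, 156, 141, 134, 133, 137, 142, 155, 183, 220, 240, 244, 243, 243, 243, 242]
[243, 243, 243, 231, 193, 146, 126, 131, 149, 164, 165, 154, 136, 125, 124, 143, 203, 240, 244, 243, 242, 243]
[243, 244, 241, 192, 134, 126, 140, 178, 223, 242, 244, 238, 205, 155, 128, 125, 156, 220, 243, 244, 243, 243]
[243, 244, 242, 192, 133, 127, 149, 190, 228, 243, 244, 239, 219, 173, 138, 124, 138, 200, 241, 244, 243
[... 3745 characters left out ...]
, 98, 40, 39, 49, 50, 55, 52, 52, 46, 76, 193, 231, 229, 228, 228, 229, 225, 191, 133]
[235, 235, 236, 225, 197, 137, 63, 41, 41, 48, 52, 53, 52, 50, 49, 115, 231, 233, 233, 233, 231, 229, 228, 228, 229]
[236, 236, 236, 226, 201, 216, 199, 133, 87, 61, 57, 60, 52, 54, 96, 202, 236, 234, 230, 231, 232, 232, 233, 232, 230]
[231, 235, 238, 238, 226, 175, 153, 192, 225, 182, 179, 151, 142, 223, 192, 195, 235, 238, 238, 236, 233, 231, 232, 231, 232]
[226, 227, 228, 230, 235, 239, 239, 237, 205, 156, 147, 152, 178, 165, 222, 230, 228, 231, 233, 235, 237, 239, 237, 235, 232]
[233, 231, 228, 227, 227, 228, 230, 234, 237, 239, 239, 239, 237, 236, 233, 233, 232, 231, 229, 229, 230, 233, 235, 237, 239]
```

```bash
python3 - <<'E'
from h import *
def px(x,y,x0,y0,k): return ((x+.5)/k-.5+x0,(y+.5)/k-.5+y0)
J=lambda x,y,z: onz("top",*px(x,y,225,225,6),z)
def yaw(a,b): d=b-a; return np.degrees(np.arctan2(d[1],d[0])),np.linalg.norm(d[:2])
a,b,c,d=J(690,50,25),J(755,300,25),J(300,147,25),J(372,408,25)
print("corners",a,b,c,d)
print("right edge yaw(b->a)=jig x",yaw(b,a)); print("top edge a->c jig y",yaw(a,c),yaw(b,d))
h=J(652,187,49);p=onz("top",312,262,39);print("hole",h,"pad",p,yaw(h,p))
print("landedge",yaw(J(640,320,49),J(582,90,49)))
# leaf free edge, inner face corners approx
d0=np.load("pics/top0.npy")
for q in((75,145),(130,410),(95,140),(150,405),(175,290),(120,300)):
    print(q,dep("top",d0,*px(*q,225,225,6)).round(1))
A=lambda x,y,z: onz("top",*px(x,y,130,262,5),z)
s1,s2,s3,s4=A(92,38,42),A(365,155,42),A(300,300,42),A(20,180,42)
print("stand",s1,s2,s3,s4,yaw(s2,s1),yaw(s3,s4),"center",(s1+s2+s3+s4)/4)
cen=(s1+s2+s3+s4)/4; u=(s1-s2+s4-s3);u/=np.linalg.norm(u)
print("pin from stand",cen-30*u)
# knob top center in top: mask columns ~172.5..183, rows 297..306 
print("pin knob",onz("top",178.3,301.5,70))
B=lambda x,y,z: onz("top",*px(x-400,y,435,265,5),z)
q=[B(522,55,20),B(697,102,20),B(660,278,20),B(475,228,20)];print("block",np.round(q,1).tolist(),np.mean(q,0))
E
```

```text
corners [580.77604393 -46.21486728  25.        ] [494.76973547 -68.74731868  25.        ] [545.78490302  87.62239545  25.        ] [457.01190775  60.9237038   25.        ]
right edge yaw(b->a)=jig x (np.float64(14.680750533560284), np.float64(88.90892227870322))
top edge a->c jig y (np.float64(104.65176203000124), np.float64(138.33579737877793)) (np.float64(106.2345928644531), np.float64(135.05638683419852))
hole [530.50171985 -33.01839482  49.        ] pad [518.47455744   9.72056567  39.        ] (np.float64(105.71712229639854), np.float64(44.39900201087373))
landedge (np.float64(14.613769655911966), np.float64(79.4832168932852))
(75, 145) [526.  134.  187.1]
(130, 410) [451.2 115.9 185.9]
(95, 140) [528.  129.1 183.3]
(150, 405) [452.6 110.5 184.8]
(175, 290) [487.  108.6 158.2]
(120, 300) [482.  119.7 186.5]
stand [500.85640258 338.06363643  42.        ] [455.0953882  226.81349911  42.        ] [398.18072187 249.44644009  42.        ] [444.31830831 362.51994304  42.        ] (np.float64(67.64094604848592), np.float64(120.29407088548435)) (np.float64(67.80297784620909), np.float64(122.12409242537774)) center [449.61270524 294.21087967  42.        ]
pin from stand [438.23995683 266.4501053   42.        ]
pin knob [436.97418577 265.30879606  70.        ]
block [[495.4, -291.0, 20.0], [477.1, -361.0, 20.0], [406.4, -342.9, 20.0], [425.3, -269.6, 20.0]] [ 451.05786766 -316.13232707   20.        ]
```

```bash
cat >> h.py <<'E'
def mv(x,y,z,yaw):
    """units to reach TCP x,y,z, tool-x yaw, tool down, from measured pose"""
    s=sense();R=np.array(s['eef_rot']);p=np.array(s['eef_pos'])
    d=R.T@(np.array([x,y,z],float)-p)
    c,n=np.cos(np.radians(yaw)),np.sin(np.radians(yaw))
    G=np.array([[c,n,0],[n,-c,0],[0,0,-1.]])
    rv=np.degrees(cv2.Rodrigues(R.T@G)[0].ravel())
    print("clock %.2f"%s['clock'],"p",p.round(1),"yaw %.2f"%np.degrees(np.arctan2(R[1,0],R[0,0])),"F",np.round(s['contact_force'],1),"w %.1f"%s['gripper_width'])
    print("dpos",(d/500).round(4),"mm",d.round(1),"rot",(rv/120).round(4),"deg",rv.round(2))
E
python3 -c "
from h import *
mv(444.6,-311.6,150,15)
for i in range(3): print(sense()['eef_pos'])"
```

```text
clock 0.10 p [225.1 528.6 230.5] yaw 66.92 F [ 0.6  0.2 -0.3] w 85.4
dpos [-1.3734  1.0627  0.1627] mm [-686.7  531.3   81.4] rot [2.000e-04 8.000e-04 4.327e-01] deg [2.000e-02 9.000e-02 5.192e+01]
[225.08430302 528.56235523 230.45985201]
[225.08430302 528.56235523 230.45985201]
[225.08430302 528.56235523 230.45985201]
```

>>> {"op": "jog_arm", "data": {"increments": [{"delta_pos": [-0.1, 0.077, 0], "rot": [0, 0, 0.086]}, {"delta_pos": [-0.2, 0.154, 0], "rot": [0, 0, 0.173]}, {"delta_pos": [-0.3, 0.231, 0], "rot": [0, 0, 0.26]}, {"delta_pos": [-0.4, 0.308, 0], "rot": [0, 0, 0.346]}, {"delta_pos": [-0.49, 0.38, 0], "rot": [0, 0, 0.433]}]}}

```text
clock: 0.72
eef_pos: [304.0, 227.3, 231.1]
eef_rot: [[0.967, 0.253, 0.0], [0.253, -0.967, -0.0], [0.0, 0.0, -1.0]]
contact_force: [0.4, 0.0, -0.5]
gripper_width: 85.4
```

```bash
python3 -c "
from h import *
mv(444.6,-311.6,150,15)"
```

```text
clock 0.72 p [304.  227.3 231.1] yaw 14.66 F [ 0.4  0.  -0.5] w 85.4
dpos [-8.0000e-04  1.1139e+00  1.6240e-01] mm [-4.000e-01  5.569e+02  8.120e+01] rot [ 0.0001 -0.0001 -0.0028] deg [ 0.01 -0.02 -0.34]
```

>>> {"op": "jog_arm", "data": {"increments": [{"delta_pos": [0, 0.12, 0]}, {"delta_pos": [0, 0.24, 0]}, {"delta_pos": [0, 0.36, 0]}, {"delta_pos": [0, 0.48, 0]}, {"delta_pos": [0, 0.6, 0]}]}}

```text
$.increments[0]: bad value
```

>>> {"op": "jog_arm", "data": {"increments": [{"delta_pos": [0, 0.12, 0]}, {"delta_pos": [0, 0.24, 0.03]}, {"delta_pos": [0, 0.36, 0.06]}, {"delta_pos": [0, 0.46, 0.09]}, {"delta_pos": [0, 0.51, 0.12], "rot": [0, 0, -0.003]}]}}

```text
$.increments[0]: bad value
```

```bash
python3 - <<'E'
from h import *
mv(444.6,-311.6,50,15)
for n in("top","scene"):
    p,d=grab_frame(n);cv2.imwrite(f"pics/{n}1.png",p[:,:,::-1])
crop("pics/top1.png","pics/b1.png",400,230,130,110,6)
crop("pics/scene1.png","pics/b2.png",150,80,130,130,4)
E
```

```text
clock 0.72 p [304.  227.3 231.1] yaw 14.66 F [ 0.4  0.  -0.5] w 85.4
dpos [-8.0000e-04  1.1138e+00  3.6240e-01] mm [-4.000e-01  5.569e+02  1.812e+02] rot [ 0.0001 -0.0001 -0.0028] deg [ 0.01 -0.02 -0.34]
```

View pics/b1.png

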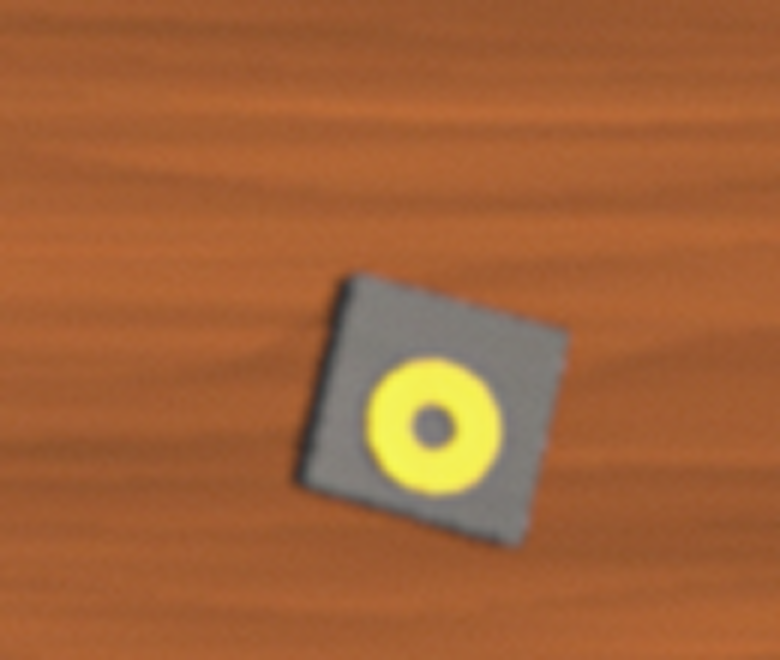

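View pics/b2.png

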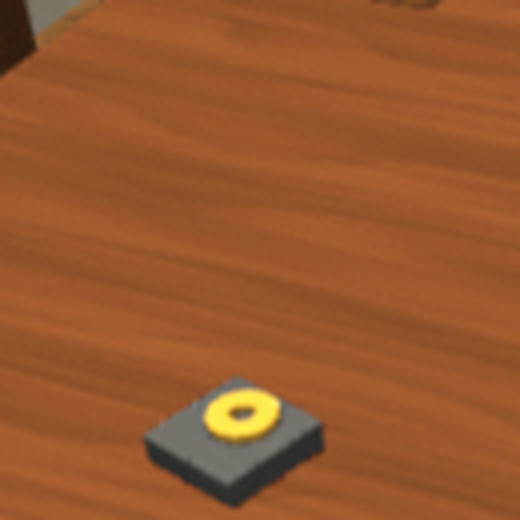

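The moves were refused because each row needs "rot". The pictures show the blank untouched on its block, at top (472,301) and scene (210,183).

>>> {"op": "jog_arm", "data": {"increments": [{"delta_pos": [0, 0.12, 0], "rot": [0, 0, 0]}, {"delta_pos": [0, 0.24, 0], "rot": [0, 0, 0]}, {"delta_pos": [0, 0.36, 0], "rot": [0, 0, 0]}, {"delta_pos": [0, 0.48, 0], "rot": [0, 0, 0]}, {"delta_pos": [0, 0.6, 0], "rot": [0, 0, 0]}]}}

```text
clock: 1.45
eef_pos: [381.9, -62.2, 231.4]
eef_rot: [[0.966, 0.259, 0.001], [0.259, -0.966, 0.0], [0.001, 0.0, -1.0]]
contact_force: [1.3, 0.3, 0.4]
gripper_width: 85.5
```

>>> {"op": "jog_arm", "data": {"increments": [{"delta_pos": [0, 0.12, 0], "rot": [0, 0, 0]}, {"delta_pos": [0, 0.24, 0.03], "rot": [0, 0, 0]}, {"delta_pos": [0, 0.36, 0.06], "rot": [0, 0, 0]}, {"delta_pos": [0, 0.46, 0.09], "rot": [0, 0, 0]}, {"delta_pos": [0, 0.51, 0.12], "rot": [0, 0, -0.003]}]}}

```text
clock: 2.08
eef_pos: [448.0, -309.0, 170.1]
eef_rot: [[0.965, 0.264, -0.0], [0.264, -0.965, 0.0], [-0.0, -0.0, -1.0]]
contact_force: [1.4, -0.3, -0.2]
gripper_width: 85.8
```

```bash
python3 - <<'E'
from h import *
mv(444.6,-311.6,50,15)
for n in("top","scene"):
    p,d=grab_frame(n);cv2.imwrite(f"pics/{n}2.png",p[:,:,::-1])
crop("pics/top2.png","pics/b3.png",400,230,130,110,6)
crop("pics/scene2.png","pics/b4.png",150,80,130,130,4)
E
```

```text
clock 2.08 p [ 448.  -309.   170.1] yaw 15.30 F [ 1.4 -0.3 -0.2] w 85.8
dpos [-0.008   0.0033  0.2402] mm [ -4.    1.6 120.1] rot [-0.0002  0.      0.0025] deg [-0.02  0.01  0.3 ]
```

View pics/b3.png

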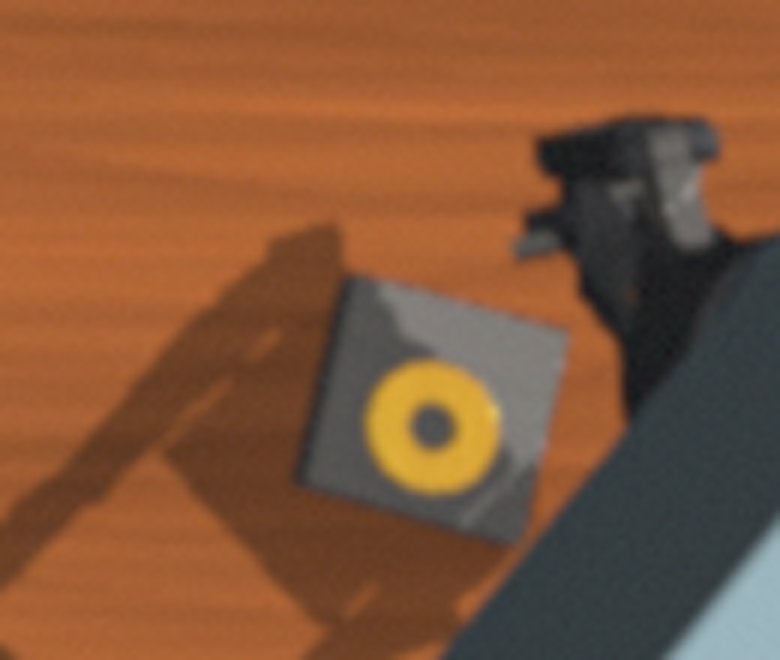

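View pics/b4.png

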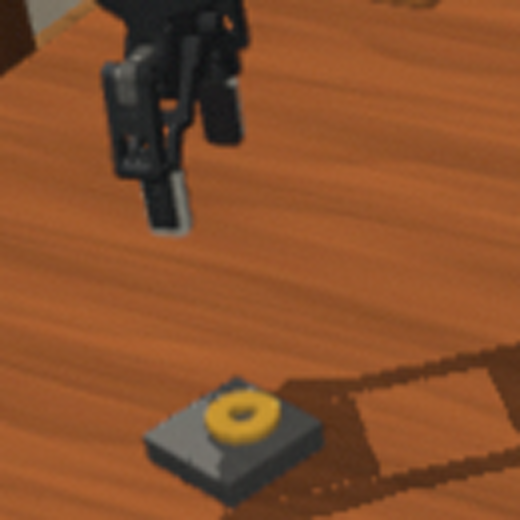

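>>> {"op": "jog_arm", "data": {"increments": [{"delta_pos": [-0.008, 0.0035, 0.06], "rot": [0, 0, 0.0025]}, {"delta_pos": [-0.008, 0.0035, 0.13], "rot": [0, 0, 0.0025]}, {"delta_pos": [-0.008, 0.0035, 0.2], "rot": [0, 0, 0.0025]}, {"delta_pos": [-0.008, 0.0035, 0.24], "rot": [0, 0, 0.0025]}, {"delta_pos": [-0.008, 0.0035, 0.24], "rot": [0, 0, 0.0025]}]}}

```text
clock: 2.8
eef_pos: [443.3, -307.4, 50.0]
eef_rot: [[0.965, 0.261, -0.003], [0.261, -0.965, 0.003], [-0.002, -0.004, -1.0]]
contact_force: [1.2, -0.4, 0.6]
gripper_width: 85.3
```

```bash
python3 - <<'E'
from h import *
mv(444.6,-311.6,15,15)
for n in("top","scene"):
    p,d=grab_frame(n);cv2.imwrite(f"pics/{n}3.png",p[:,:,::-1])
crop("pics/top3.png","pics/c3.png",400,230,130,110,6)
crop("pics/scene3.png","pics/c4.png",160,110,100,110,5)
E
```

```text
clock 2.80 p [ 443.3 -307.4   50. ] yaw 15.10 F [ 1.2 -0.4  0.6] w 85.3
dpos [0.0004 0.0091 0.07  ] mm [ 0.2  4.5 35. ] rot [-0.0018  0.0008  0.0009] deg [-0.21  0.1   0.1 ]
```

View pics/c3.png

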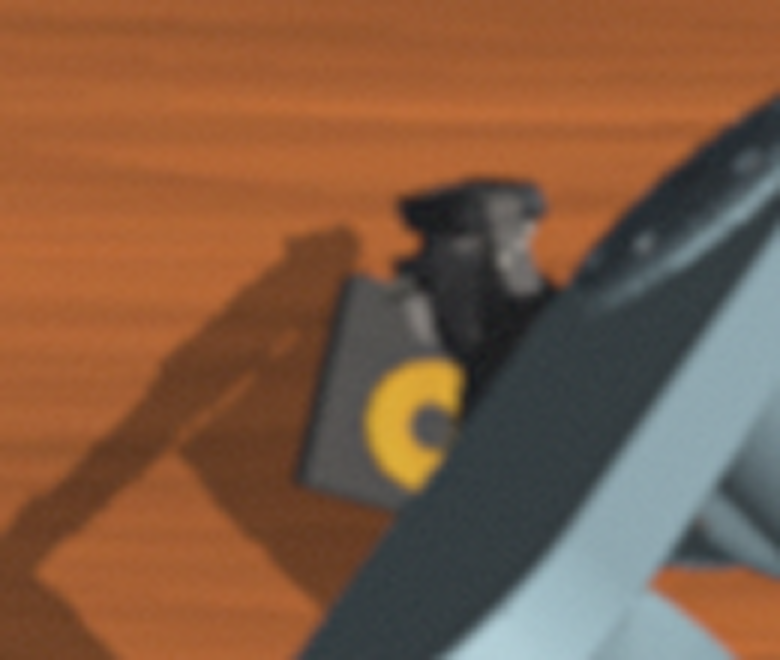

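View pics/c4.png

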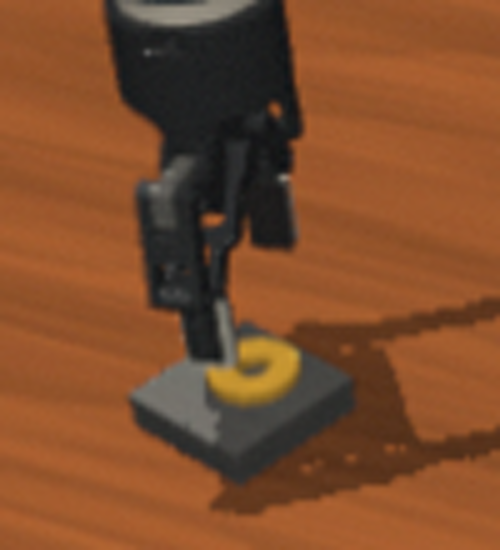

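```bash
python3 - <<'E'
from h import *
s=sense();R=np.array(s['eef_rot']);p=np.array(s['eef_pos'])
for n,x0,y0,k in(("top",400,230,6),("scene",160,110,5)):
    for tz in(-13,-51):
        print(n,tz,[((proj(n,p+R@np.array([tx,ty,tz]))-[x0,y0]+.5)*k).round().tolist() for tx in(42.7,52) for ty in(-11,11)])
    print("blank axis pt z28 at TCPxy",((proj(n,[p[0],p[1],28])-[x0,y0]+.5)*k).round())
    print("sep floor",((proj(n,[444.6,-311.6,28])-[x0,y0]+.5)*k).round(),((proj(n,[446.5,-306.5,28])-[x0,y0]+.5)*k).round())
E
```

```text
top -13 [[387.0, 306.0], [452.0, 289.0], [379.0, 278.0], [444.0, 261.0]]
top -51 [[423.0, 299.0], [491.0, 281.0], [414.0, 270.0], [482.0, 252.0]]
blank axis pt z28 at TCPxy [424. 427.]
sep floor [431. 428.] [416. 422.]
scene -13 [[233.0, 359.0], [186.0, 355.0], [227.0, 371.0], [179.0, 367.0]]
scene -51 [[221.0, 288.0], [172.0, 284.0], [214.0, 300.0], [166.0, 297.0]]
blank axis pt z28 at TCPxy [250. 366.]
sep floor [246. 365.] [253. 370.]
```

```bash
python3 -c "
from h import *
mv(445.5,-309.3,20.5,15)"
```

```text
clock 2.90 p [ 444.7 -309.3   52.2] yaw 15.08 F [-0.2 -0.7  1.1] w 85.4
dpos [0.0016 0.0004 0.0634] mm [ 0.8  0.2 31.7] rot [ 0.0003 -0.0002  0.0007] deg [ 0.03 -0.02  0.08]
```

>>> {"op": "jog_arm", "data": {"increments": [{"delta_pos": [0.0016, 0.0004, 0.03], "rot": [0, 0, 0]}, {"delta_pos": [0.0016, 0.0004, 0.055], "rot": [0, 0, 0]}, {"delta_pos": [0.0016, 0.0004, 0.064], "rot": [0, 0, 0]}, {"delta_pos": [0.0016, 0.0004, 0.064], "rot": [0, 0, 0]}]}}

```text
clock: 3.4
eef_pos: [444.5, -309.5, 18.7]
eef_rot: [[0.966, 0.259, -0.001], [0.259, -0.966, 0.001], [-0.001, -0.001, -1.0]]
contact_force: [0.1, -0.2, -0.0]
gripper_width: 85.8
```

>>> {"op": "jog_arm", "data": {"increments": [{"delta_pos": [0, 0, 0], "rot": [0, 0, 0]}, {"delta_pos": [0, 0, 0], "rot": [0, 0, 0]}, {"delta_pos": [0, 0, 0], "rot": [0, 0, 0]}, {"delta_pos": [0, 0, 0], "rot": [0, 0, 0]}, {"delta_pos": [0, 0, 0], "rot": [0, 0, 0]}], "fingers": 0.3, "newtons": 30}}

```text
clock: 4.03
eef_pos: [445.2, -310.1, 19.9]
eef_rot: [[0.966, 0.259, 0.001], [0.259, -0.966, -0.001], [0.0, 0.001, -1.0]]
contact_force: [-1.0, 0.4, 6.2]
gripper_width: 41.7
```

```bash
python3 - <<'E'
from h import *
mv(445.5,-309.3,20.5,15)
for n in("top","scene"):
    p,d=grab_frame(n);cv2.imwrite(f"pics/{n}4.png",p[:,:,::-1])
a=cv2.imread("pics/top4.png")[230:340,400:530];b=cv2.imread("pics/scene4.png")[110:220,140:270]
cv2.imwrite("pics/d.png",cv2.resize(np.hstack([a,b]),None,fx=3,fy=3,interpolation=cv2.INTER_CUBIC))
E
```

```text
clock 4.03 p [ 445.2 -310.1   19.9] yaw 15.02 F [-1.   0.4  6.2] w 41.7
dpos [ 0.0011 -0.0014 -0.0013] mm [ 0.5 -0.7 -0.6] rot [ 0.0004 -0.0002  0.0002] deg [ 0.05 -0.02  0.02]
```

View pics/d.png

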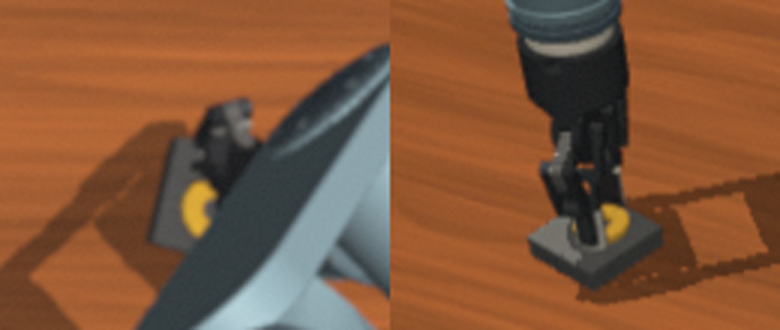

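>>> {"op": "jog_arm", "data": {"increments": [{"delta_pos": [0, 0, -0.003], "rot": [0, 0, 0]}, {"delta_pos": [0, 0, -0.003], "rot": [0, 0, 0]}, {"delta_pos": [0, 0, -0.003], "rot": [0, 0, 0]}], "fingers": 0.2, "newtons": 40}}

```text
clock: 4.5
eef_pos: [444.6, -309.5, 20.4]
eef_rot: [[0.966, 0.259, -0.0], [0.259, -0.966, 0.001], [-0.0, -0.001, -1.0]]
contact_force: [-0.2, -0.0, -0.3]
gripper_width: 41.2
```

>>> {"op": "jog_arm", "data": {"increments": [{"delta_pos": [0, 0, -0.02], "rot": [0, 0, 0]}, {"delta_pos": [0, 0, -0.06], "rot": [0, 0, 0]}, {"delta_pos": [0, 0, -0.12], "rot": [0, 0, 0]}, {"delta_pos": [0, 0, -0.18], "rot": [0, 0, 0]}]}}

```text
clock: 5.0
eef_pos: [444.8, -309.7, 112.2]
eef_rot: [[0.966, 0.259, 0.0], [0.259, -0.966, -0.0], [0.0, 0.0, -1.0]]
contact_force: [-0.1, -0.9, -0.8]
gripper_width: 41.0
```

```bash
python3 - <<'E'
from h import *
mv(518.5,9.7,110,15)
for n in("top","scene"):
    p,d=grab_frame(n);cv2.imwrite(f"pics/{n}5.png",p[:,:,::-1])
a=cv2.imread("pics/top5.png")[230:340,400:530];b=cv2.imread("pics/scene5.png")[90:200,140:270]
cv2.imwrite("pics/e.png",cv2.resize(np.hstack([a,b]),None,fx=3,fy=3,interpolation=cv2.INTER_CUBIC))
E
```

```text
clock 5.00 p [ 444.8 -309.7  112.2] yaw 15.02 F [-0.1 -0.9 -0.8] w 41.0
dpos [ 0.3079 -0.5788  0.0043] mm [ 153.9 -289.4    2.2] rot [ 0.     -0.      0.0002] deg [ 0.   -0.    0.02]
```

View pics/e.png

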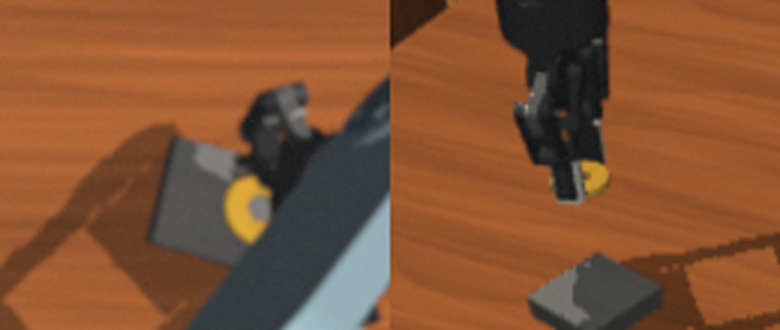

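>>> {"op": "jog_arm", "data": {"increments": [{"delta_pos": [0.04, -0.075, 0], "rot": [0, 0, 0]}, {"delta_pos": [0.09, -0.17, 0], "rot": [0, 0, 0]}, {"delta_pos": [0.14, -0.265, 0], "rot": [0, 0, 0]}, {"delta_pos": [0.19, -0.36, 0], "rot": [0, 0, 0]}, {"delta_pos": [0.24, -0.455, 0], "rot": [0, 0, 0]}]}}

```text
clock: 5.72
eef_pos: [501.5, -57.2, 110.2]
eef_rot: [[0.966, 0.259, -0.0], [0.259, -0.966, 0.0], [-0.0, -0.0, -1.0]]
contact_force: [-0.0, 0.1, -0.5]
gripper_width: 41.3
```

>>> {"op": "jog_arm", "data": {"increments": [{"delta_pos": [0.035, -0.07, 0], "rot": [0, 0, 0]}, {"delta_pos": [0.058, -0.11, 0], "rot": [0, 0, 0]}, {"delta_pos": [0.068, -0.124, 0], "rot": [0, 0, 0]}, {"delta_pos": [0.068, -0.124, 0], "rot": [0, 0, 0]}, {"delta_pos": [0.068, -0.124, 0], "rot": [0, 0, 0]}]}}

```text
clock: 6.35
eef_pos: [518.4, 8.8, 110.6]
eef_rot: [[0.966, 0.258, -0.0], [0.258, -0.966, -0.0], [-0.0, 0.0, -1.0]]
contact_force: [-0.2, -0.5, -1.2]
gripper_width: 41.3
```

```bash
python3 - <<'E'
from h import *
mv(518.5,9.7,110,15)
for n in("top","scene"):
    p,d=grab_frame(n);cv2.imwrite(f"pics/{n}6.png",p[:,:,::-1])
crop("pics/top6.png","pics/f1.png",260,200,130,110,6)
crop("pics/scene6.png","pics/f2.png",270,130,130,140,4)
E
```

```text
clock 6.35 p [518.4   8.8 110.6] yaw 14.97 F [-0.2 -0.5 -1.2] w 41.3
dpos [ 0.0007 -0.0016  0.0012] mm [ 0.4 -0.8  0.6] rot [ 0.0001  0.0002 -0.0003] deg [ 0.01  0.03 -0.03]
```

View pics/f1.png

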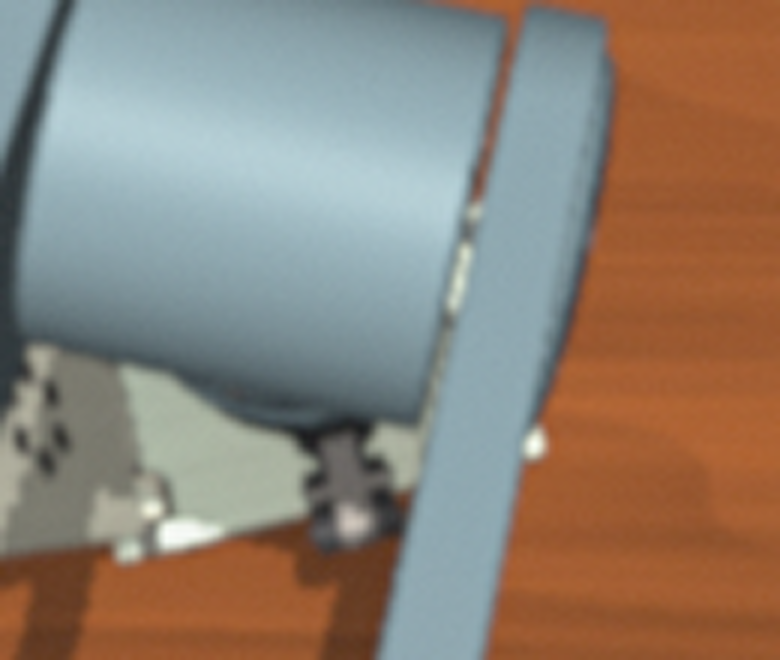

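View pics/f2.png

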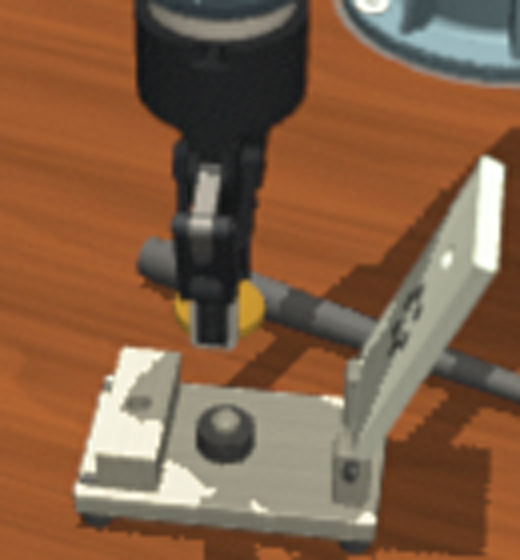

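```bash
python3 - <<'E'
from h import *
crop("pics/scene6.png","pics/g1.png",305,190,40,60,10)
crop("pics/top5.png","pics/g2.png",460,275,50,45,10)
a=cv2.imread("pics/g1.png");b=cv2.imread("pics/g2.png")
h=max(a.shape[0],b.shape[0]);a,b=[cv2.copyMakeBorder(i,0,h-i.shape[0],0,0,0) for i in(a,b)]
cv2.imwrite("pics/g.png",np.hstack([a,b])[:,:800]);print(a.shape,b.shape)
E
```

```text
(600, 400, 3) (600, 500, 3)
```

View pics/g.png

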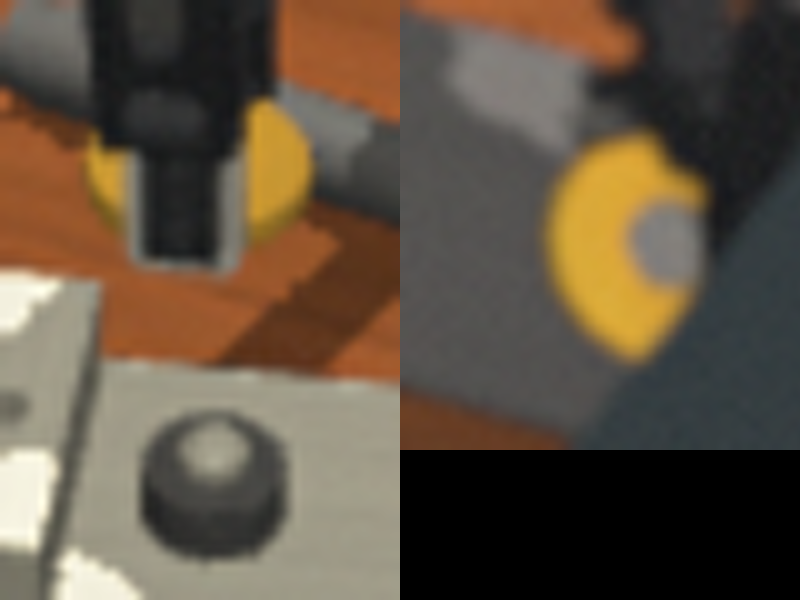

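```bash
python3 - <<'E'
from h import *
T=np.array([518.6,9.3]) # approx
b=onz("scene",324.5,206.75,114.6);s=onz("scene",326.0,235.8,39)
c,n=np.cos(np.radians(15)),np.sin(np.radians(15));J=np.array([[c,n],[-n,c]])
p=np.array(sense()['eef_pos']);print("tcp",p)
print("scene: blank",b,"seat",s,"seat-blank jig xy",J@(s-b)[:2],"blank-tcp jig",J@(b-p)[:2])
bt=onz("top",486.45,298.95,120);print("top blank lifted",bt,"minus tcp jig",J@(bt[:2]-[444.8,-309.7]))
print("seat top-cam - tcp",J@(np.array([518.5,9.7])-p[:2]))
E
```

```text
tcp [518.44196523   8.78259551 110.71707002]
scene: blank [518.78359354  10.45203488 114.6       ] seat [517.57135466  13.38214754  39.        ] seat-blank jig xy [-0.41256387  3.14402199] blank-tcp jig [0.76207031 1.5241347 ]
top blank lifted [ 446.72065593 -310.68927837  120.        ] minus tcp jig [ 1.59916709 -1.45267186]
seat top-cam - tcp [0.29349904 0.87112419]
```

>>> {"op": "jog_arm", "data": {"increments": [{"delta_pos": [-0.0016, -0.0056, 0.03], "rot": [0, 0, 0]}, {"delta_pos": [-0.0016, -0.0056, 0.07], "rot": [0, 0, 0]}, {"delta_pos": [-0.0016, -0.0056, 0.1], "rot": [0, 0, 0]}, {"delta_pos": [-0.0016, -0.0056, 0.116], "rot": [0, 0, 0]}, {"delta_pos": [-0.0016, -0.0056, 0.116], "rot": [0, 0, 0]}]}}

```text
clock: 7.08
eef_pos: [516.5, 12.3, 52.0]
eef_rot: [[0.966, 0.259, -0.001], [0.259, -0.966, 0.0], [-0.001, -0.001, -1.0]]
contact_force: [0.4, -0.5, -0.9]
gripper_width: 41.4
```

```bash
python3 - <<'E'
from h import *
for n in("scene","top"):
    p,d=grab_frame(n);cv2.imwrite(f"pics/{n}7.png",p[:,:,::-1])
mv(518.4,12,50,15)
crop("pics/scene7.png","pics/i1.png",290,205,80,60,10)
crop("pics/top7.png","pics/i2.png",260,200,130,110,6)
E
```

```text
clock 7.17 p [517.5  12.1  53.1] yaw 15.02 F [-0.1 -1.4  0. ] w 41.0
dpos [0.0017 0.0007 0.0063] mm [0.9 0.4 3.1] rot [ 0.0001 -0.0003  0.0002] deg [ 0.02 -0.03  0.02]
```

View pics/i1.png

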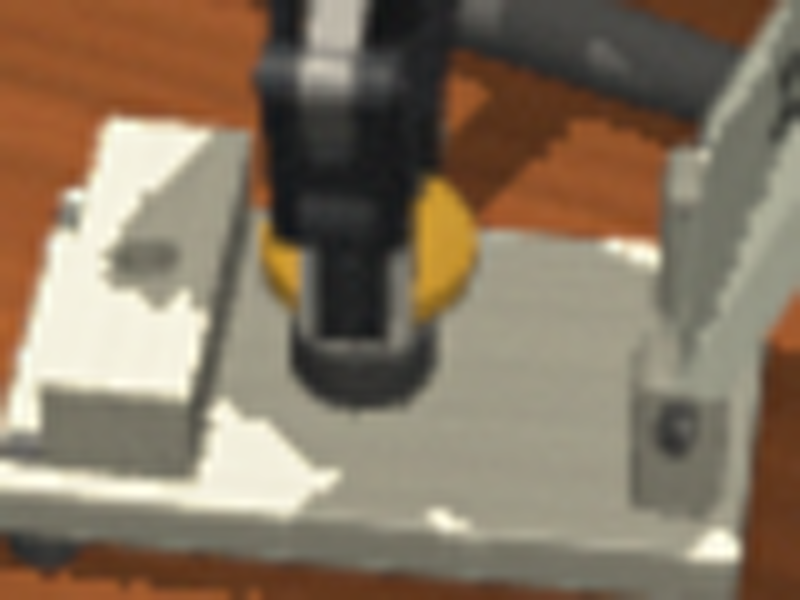

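View pics/i2.png

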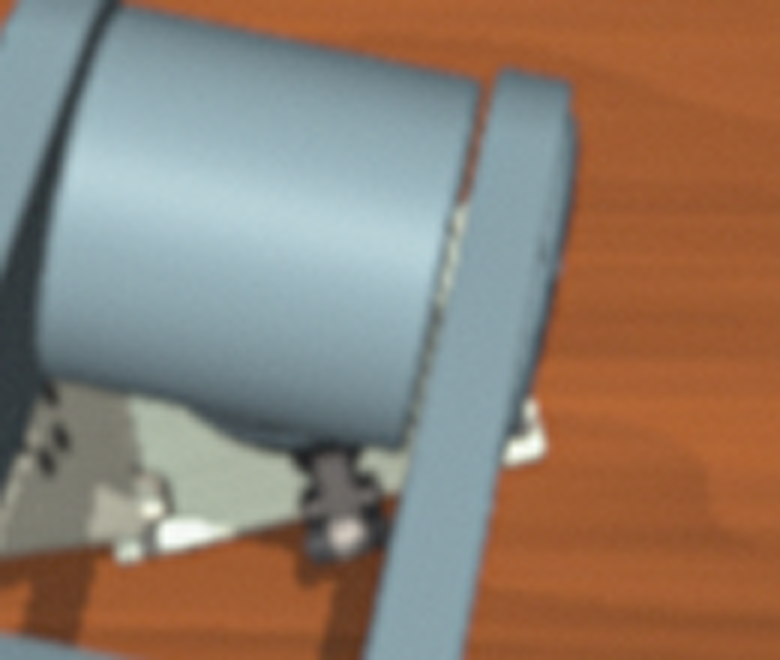

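```bash
python3 - <<'E'
from h import *
c,n=np.cos(np.radians(15)),np.sin(np.radians(15));J=np.array([[c,n],[-n,c]])
p=np.array(sense()['eef_pos'])
s=onz("scene",326.0,235.8,39)
for v in (248,252):
    b=onz("scene",290+371/10-.5,205+(v+.5)/10-.5,p[2]+4);print("seat-blank jig",J@(s-b)[:2],"blank-tcp",J@(b-p)[:2])
for z in(114.7,57,39): print(proj("scene",[518,12,z]))
E
```

```text
seat-blank jig [-0.61491559 -1.2088419 ] blank-tcp [1.032337   2.38483514]
seat-blank jig [-1.7880301  -1.36573413] blank-tcp [2.20545151 2.54172737]
[325.40571651 206.66976916]
[325.31148044 229.09536411]
[325.2828256  235.75146784]
```

>>> {"op": "jog_arm", "data": {"increments": [{"delta_pos": [-0.0018, 0.0018, 0.007], "rot": [0, 0, 0]}, {"delta_pos": [-0.0018, 0.0018, 0.014], "rot": [0, 0, 0]}, {"delta_pos": [-0.0018, 0.0018, 0.014], "rot": [0, 0, 0]}]}}

```text
clock: 7.55
eef_pos: [516.2, 11.2, 45.6]
eef_rot: [[0.966, 0.259, -0.0], [0.259, -0.966, 0.0], [-0.0, -0.0, -1.0]]
contact_force: [0.4, -0.5, -1.0]
gripper_width: 41.1
```

>>> {"op": "jog_arm", "data": {"increments": [{"delta_pos": [0, 0, 0.004], "rot": [0, 0, 0]}, {"delta_pos": [0, 0, 0.006], "rot": [0, 0, 0]}, {"delta_pos": [0, 0, 0.006], "rot": [0, 0, 0]}]}}

```text
clock: 7.92
eef_pos: [516.4, 11.2, 42.7]
eef_rot: [[0.966, 0.259, -0.0], [0.259, -0.966, 0.0], [-0.0, -0.0, -1.0]]
contact_force: [-0.6, 0.3, -0.9]
gripper_width: 41.2
```

```bash
python3 - <<'E'
from h import *
mv(518.4,12,50,15)
for n in("scene",):
    p,d=grab_frame(n);cv2.imwrite(f"pics/{n}8.png",p[:,:,::-1])
mv(518.4,12,50,15)
crop("pics/scene8.png","pics/j1.png",290,205,80,60,10)
E
```

```text
clock 7.92 p [516.4  11.2  42.7] yaw 15.02 F [-0.6  0.3 -0.9] w 41.2
dpos [ 0.0043 -0.0006 -0.0146] mm [ 2.2 -0.3 -7.3] rot [-0.      0.0001  0.0002] deg [-0.    0.01  0.02]
clock 7.97 p [516.4  11.1  42.8] yaw 15.03 F [-0.3 -0.3 -1.2] w 41.0
dpos [ 0.0043 -0.0007 -0.0145] mm [ 2.1 -0.3 -7.2] rot [0.     0.     0.0002] deg [0.   0.   0.03]
```

View pics/j1.png

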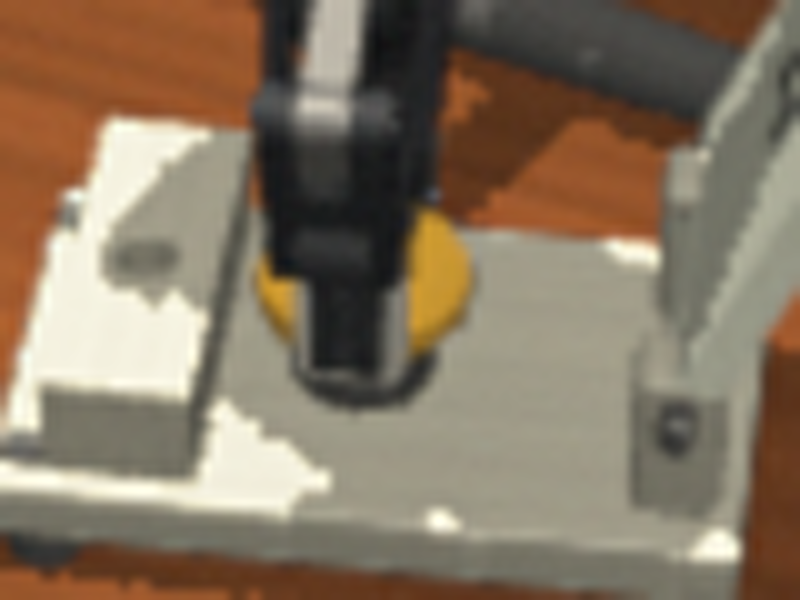

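>>> {"op": "jog_arm", "data": {"increments": [{"delta_pos": [0, 0, 0.003], "rot": [0, 0, 0]}, {"delta_pos": [0, 0, 0.005], "rot": [0, 0, 0]}, {"delta_pos": [0, 0, 0.005], "rot": [0, 0, 0]}]}}

```text
clock: 8.35
eef_pos: [516.4, 11.1, 40.2]
eef_rot: [[0.966, 0.259, -0.0], [0.259, -0.966, 0.0], [-0.0, -0.0, -1.0]]
contact_force: [-0.1, 0.2, -1.3]
gripper_width: 41.1
```

No contact force, so the bore is around the spigot. I'll release it.

>>> {"op": "jog_arm", "data": {"increments": [{"delta_pos": [0, 0, 0.001], "rot": [0, 0, 0]}, {"delta_pos": [0, 0, 0.001], "rot": [0, 0, 0]}, {"delta_pos": [0, 0, 0.001], "rot": [0, 0, 0]}, {"delta_pos": [0, 0, 0.001], "rot": [0, 0, 0]}], "fingers": 0.8}}

```text
clock: 8.85
eef_pos: [516.5, 11.1, 39.8]
eef_rot: [[0.966, 0.259, 0.0], [0.259, -0.966, -0.0], [0.0, 0.0, -1.0]]
contact_force: [0.5, -0.6, -0.2]
gripper_width: 68.3
```

>>> {"op": "jog_arm", "data": {"increments": [{"delta_pos": [0, 0, -0.06], "rot": [0, 0, 0]}, {"delta_pos": [0, 0, -0.15], "rot": [0, 0, 0]}, {"delta_pos": [0, 0, -0.25], "rot": [0, 0, 0]}, {"delta_pos": [0, 0, -0.35], "rot": [0, 0, 0]}, {"delta_pos": [0, 0, -0.43], "rot": [0, 0, 0]}]}}

```text
clock: 9.48
eef_pos: [516.7, 11.1, 257.2]
eef_rot: [[0.966, 0.259, 0.002], [0.259, -0.966, -0.0], [0.002, 0.001, -1.0]]
contact_force: [0.8, -0.5, -1.1]
gripper_width: 68.2
```

```bash
python3 - <<'E'
from h import *
for n in("scene","top"):
    p,d=grab_frame(n);cv2.imwrite(f"pics/{n}9.png",p[:,:,::-1])
mv(518.4,12,250,15)
crop("pics/scene9.png","pics/k1.png",290,205,80,60,10)
crop("pics/top9.png","pics/k2.png",225,200,130,110,6)
E
```

```text
clock 9.57 p [519.2  10.7 260.4] yaw 15.03 F [ 0.6 -0.5 -0.4] w 68.5
dpos [-0.001  -0.0031  0.0208] mm [-0.5 -1.5 10.4] rot [ 0.0021 -0.0042  0.0003] deg [ 0.25 -0.5   0.03]
```

View pics/k1.png

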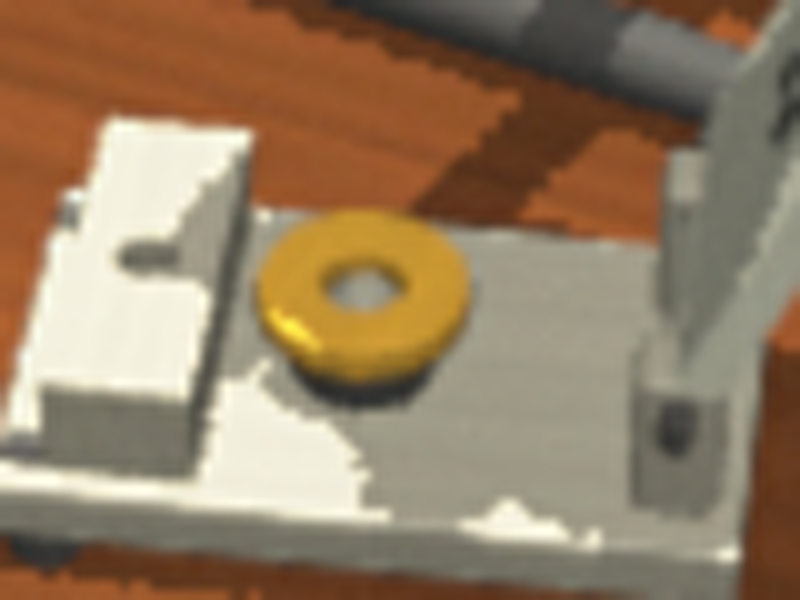

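View pics/k2.png

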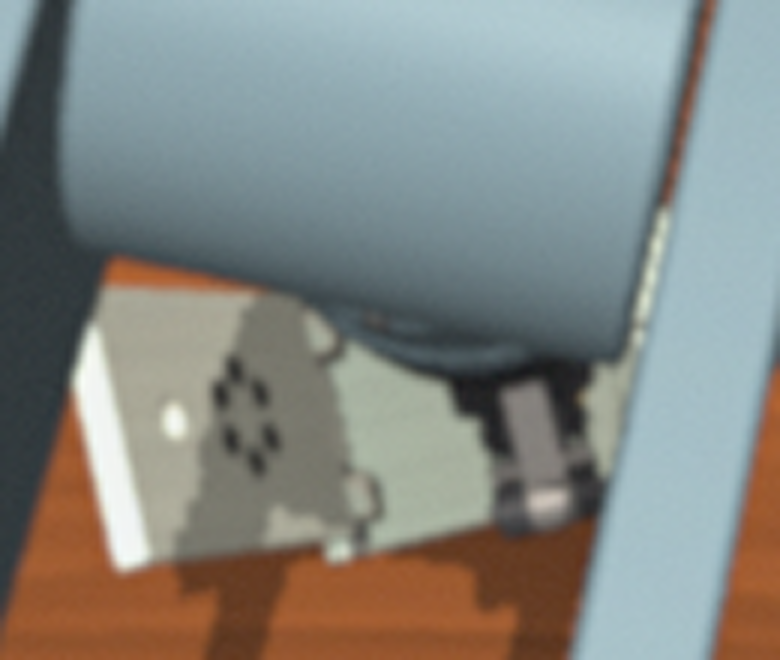

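The blank lies flat on the pad, centred on the spigot (scene (326,234)). Next I'll shut the fingers and go behind the leaf.

>>> {"op": "jog_arm", "data": {"increments": [{"delta_pos": [-0.004, -0.06, 0], "rot": [0, 0, 0]}, {"delta_pos": [-0.004, -0.14, 0], "rot": [0, 0, 0]}, {"delta_pos": [-0.004, -0.24, 0], "rot": [0, 0, 0]}, {"delta_pos": [-0.004, -0.332, 0], "rot": [0, 0, 0]}, {"delta_pos": [-0.004, -0.332, 0.04], "rot": [0, 0, 0]}], "fingers": 0}}

```text
clock: 10.2
eef_pos: [471.1, 173.8, 235.3]
eef_rot: [[0.965, 0.263, 0.002], [0.263, -0.965, 0.001], [0.003, -0.0, -1.0]]
contact_force: [0.4, -0.2, 0.5]
gripper_width: 0.2
```

```bash
cat >> h.py <<'E'
S=np.array([516.5,11.]);c15,s15=np.cos(np.radians(15)),np.sin(np.radians(15))
def jw(x,y): return S+x*np.array([c15,s15])+y*np.array([-s15,c15])
def mj(x,y,z,yaw=15):
    p=np.array(sense()['eef_pos']);d=p[:2]-S
    print("jig xy now",(d@[c15,s15]).round(1),(d@[-s15,c15]).round(1));mv(*jw(x,y),z,yaw)
E
python3 -c "
from h import *
mj(0,165,160)"
```

```text
jig xy now -1.7 169.0
clock 10.20 p [471.1 173.8 235.3] yaw 15.26 F [ 0.4 -0.2  0.5] w 0.2
dpos [0.0029 0.008  0.1507] mm [ 1.5  4.  75.3] rot [-0.0002 -0.0012  0.0022] deg [-0.02 -0.15  0.26]
```

>>> {"op": "jog_arm", "data": {"increments": [{"delta_pos": [0, 0, 0.05], "rot": [0, 0, 0]}, {"delta_pos": [0, 0, 0.1], "rot": [0, 0, 0]}, {"delta_pos": [0, 0, 0.14], "rot": [0, 0, 0]}, {"delta_pos": [0, 0, 0.14], "rot": [0, 0, 0]}]}}

```text
clock: 10.7
eef_pos: [469.7, 170.7, 162.5]
eef_rot: [[0.966, 0.259, -0.005], [0.259, -0.966, -0.001], [-0.005, -0.001, -1.0]]
contact_force: [0.1, -0.2, 0.6]
gripper_width: -0.0
```

```bash
python3 - <<'E'
from h import *
p,d=grab_frame("scene");cv2.imwrite("pics/scene10.png",p[:,:,::-1])
crop("pics/scene10.png","pics/l1.png",280,80,150,190,3)
mj(0,82,160)
E
```

```text
jig xy now -2.9 166.2
clock 10.75 p [470.7 170.8 163.9] yaw 15.02 F [ 0.6  0.1 -0. ] w -0.3
dpos [0.0057 0.1685 0.0078] mm [ 2.8 84.2  3.9] rot [-0.0002  0.0011  0.0002] deg [-0.02  0.13  0.02]
```

View pics/l1.png

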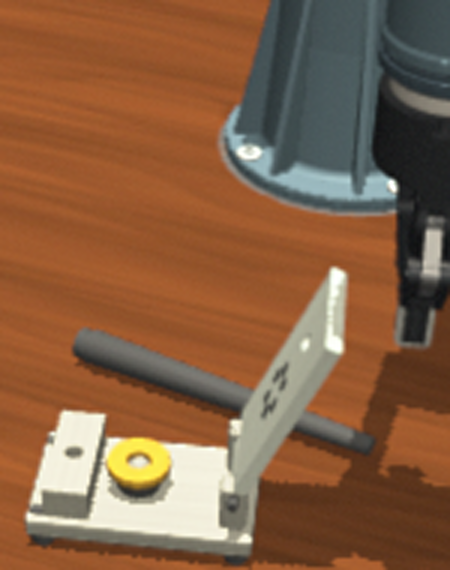

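>>> {"op": "jog_arm", "data": {"increments": [{"delta_pos": [0.005, 0.03, 0], "rot": [0, 0, 0]}, {"delta_pos": [0.005, 0.06, 0], "rot": [0, 0, 0]}, {"delta_pos": [0.005, 0.09, 0], "rot": [0, 0, 0]}, {"delta_pos": [0.005, 0.12, 0], "rot": [0, 0, 0]}, {"delta_pos": [0.005, 0.15, 0], "rot": [0, 0, 0]}]}}

```text
clock: 11.38
eef_pos: [493.7, 98.0, 165.0]
eef_rot: [[0.966, 0.259, 0.0], [0.259, -0.966, -0.0], [0.0, 0.0, -1.0]]
contact_force: [-0.4, 2.2, 1.9]
gripper_width: 0.2
```

```bash
python3 - <<'E'
from h import *
p,d=grab_frame("scene");cv2.imwrite("pics/scene11.png",p[:,:,::-1])
crop("pics/scene11.png","pics/m1.png",280,80,150,190,3)
mj(0,50.8,165)
E
```

```text
jig xy now 0.5 88.4
clock 11.43 p [494.1  96.5 164.9] yaw 14.96 F [ 0.7 -2.4 -0.7] w -0.3
dpos [-0.0009  0.0752 -0.0001] mm [-0.5 37.6 -0.1] rot [ 0.0006 -0.     -0.0003] deg [ 0.08 -0.   -0.04]
```

View pics/m1.png

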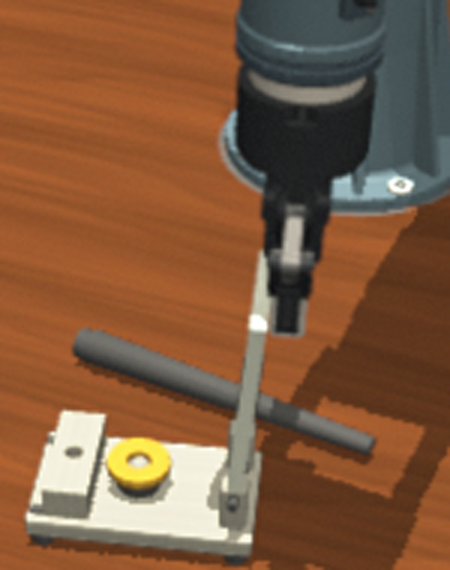

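>>> {"op": "jog_arm", "data": {"increments": [{"delta_pos": [0, 0.047, 0], "rot": [0, 0, 0]}, {"delta_pos": [0, 0.087, 0], "rot": [0, 0, 0]}, {"delta_pos": [0, 0.127, 0.01], "rot": [0, 0, 0]}, {"delta_pos": [0, 0.161, 0.03], "rot": [0, 0, 0]}, {"delta_pos": [0, 0.187, 0.048], "rot": [0, 0, 0]}]}}

```text
clock: 12.05
eef_pos: [517.8, 7.7, 140.0]
eef_rot: [[0.966, 0.259, 0.0], [0.259, -0.966, -0.0], [0.0, 0.0, -1.0]]
contact_force: [-0.6, 2.3, 0.6]
gripper_width: -0.1
```

```bash
python3 - <<'E'
from h import *
p,d=grab_frame("scene");cv2.imwrite("pics/scene12.png",p[:,:,::-1])
crop("pics/scene12.png","pics/n1.png",280,80,150,190,3)
mj(0,-45,59)
E
```

```text
jig xy now -0.3 -4.4
clock 12.10 p [517.4   6.6 138.7] yaw 14.95 F [-1.2 -0.4  0. ] w 0.3
dpos [0.001  0.0811 0.1595] mm [ 0.5 40.6 79.7] rot [ 0.0001  0.0009 -0.0004] deg [ 0.01  0.11 -0.05]
```

View pics/n1.png

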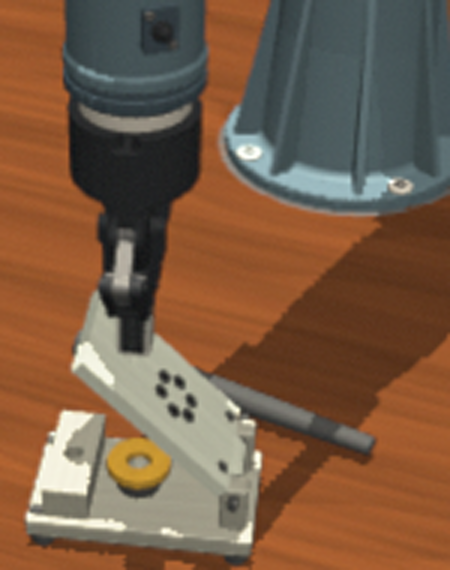

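>>> {"op": "jog_arm", "data": {"increments": [{"delta_pos": [0, 0.039, 0.043], "rot": [0, 0, 0]}, {"delta_pos": [0, 0.067, 0.099], "rot": [0, 0, 0]}, {"delta_pos": [0, 0.079, 0.128], "rot": [0, 0, 0]}, {"delta_pos": [0, 0.089, 0.15], "rot": [0, 0, 0]}, {"delta_pos": [0, 0.094, 0.162], "rot": [0, 0, 0]}]}}

```text
clock: 12.72
eef_pos: [529.8, -36.5, 59.4]
eef_rot: [[0.966, 0.259, -0.0], [0.259, -0.966, 0.0], [-0.0, -0.0, -1.0]]
contact_force: [-0.1, 0.7, 0.8]
gripper_width: -0.2
```

>>> {"op": "jog_arm", "data": {"increments": [{"delta_pos": [0, 0.004, 0.008], "rot": [0, 0, 0]}, {"delta_pos": [0, 0.004, 0.012], "rot": [0, 0, 0]}, {"delta_pos": [0, 0.004, 0.012], "rot": [0, 0, 0]}]}}

```text
clock: 13.1
eef_pos: [530.2, -36.8, 58.5]
eef_rot: [[0.965, 0.26, -0.001], [0.26, -0.965, 0.002], [-0.001, -0.002, -1.0]]
contact_force: [-19.4, 10.4, 43.7]
gripper_width: 0.3
```

```bash
python3 - <<'E'
from h import *
p,d=grab_frame("scene");cv2.imwrite("pics/scene13.png",p[:,:,::-1])
crop("pics/scene13.png","pics/o1.png",280,130,120,150,4)
mj(0,-45,59)
E
```

```text
jig xy now 0.9 -49.7
clock 13.15 p [530.2 -36.8  58.5] yaw 15.10 F [-18.7   9.7  43.5] w 0.1
dpos [-0.0017 -0.0094 -0.001 ] mm [-0.9 -4.7 -0.5] rot [-0.0009  0.0003  0.0008] deg [-0.11  0.04  0.1 ]
```

View pics/o1.png

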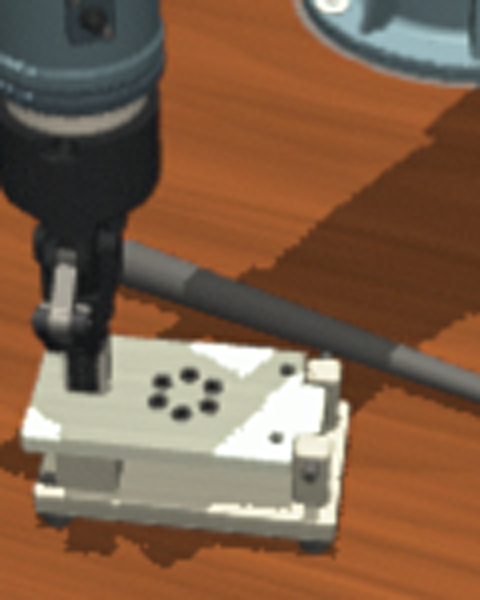

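>>> {"op": "jog_arm", "data": {"increments": [{"delta_pos": [0, 0, -0.02], "rot": [0, 0, 0]}, {"delta_pos": [0, 0, -0.06], "rot": [0, 0, 0]}, {"delta_pos": [0, 0, -0.12], "rot": [0, 0, 0]}, {"delta_pos": [0, 0, -0.18], "rot": [0, 0, 0]}, {"delta_pos": [0, 0, -0.18], "rot": [0, 0, 0]}]}}

```text
clock: 13.78
eef_pos: [532.5, -39.0, 146.9]
eef_rot: [[0.966, 0.26, 0.006], [0.26, -0.966, -0.002], [0.005, 0.004, -1.0]]
contact_force: [1.0, 0.9, 0.5]
gripper_width: 0.1
```

```bash
python3 - <<'E'
from h import *
mv(435.6,266.8,130,15)
E
```

```text
clock 13.78 p [532.5 -39.  146.9] yaw 15.05 F [1.  0.9 0.5] w 0.1
dpos [-0.0286 -0.641   0.0314] mm [ -14.3 -320.5   15.7] rot [ 0.0017 -0.0026  0.0004] deg [ 0.2  -0.31  0.05]
```

>>> {"op": "jog_arm", "data": {"increments": [{"delta_pos": [-0.003, -0.08, 0], "rot": [0, 0, 0]}, {"delta_pos": [-0.009, -0.2, 0], "rot": [0, 0, 0]}, {"delta_pos": [-0.014, -0.32, 0], "rot": [0, 0, 0]}, {"delta_pos": [-0.02, -0.44, 0], "rot": [0, 0, 0]}, {"delta_pos": [-0.024, -0.55, 0], "rot": [0, 0, 0]}], "fingers": 0.6}}

```text
clock: 14.4
eef_pos: [446.0, 225.8, 143.0]
eef_rot: [[0.966, 0.26, -0.001], [0.26, -0.966, -0.0], [-0.001, 0.0, -1.0]]
contact_force: [0.1, 0.7, 0.4]
gripper_width: 51.3
```

>>> {"op": "jog_arm", "data": {"increments": [{"delta_pos": [-0.003, -0.06, 0.03], "rot": [0, 0, 0]}, {"delta_pos": [-0.005, -0.091, 0.05], "rot": [0, 0, 0]}, {"delta_pos": [-0.005, -0.091, 0.065], "rot": [0, 0, 0]}, {"delta_pos": [-0.005, -0.091, 0.065], "rot": [0, 0, 0]}]}}

```text
clock: 14.9
eef_pos: [433.1, 266.2, 110.4]
eef_rot: [[0.966, 0.258, -0.002], [0.258, -0.966, -0.001], [-0.002, 0.001, -1.0]]
contact_force: [-0.3, -0.7, 0.1]
gripper_width: 51.1
```

```bash
python3 - <<'E'
from h import *
for n in("scene","top"):
    p,d=grab_frame(n);cv2.imwrite(f"pics/{n}14.png",p[:,:,::-1])
mv(435.6,266.8,49,15)
a=cv2.imread("pics/scene14.png")[190:300,410:540];b=cv2.imread("pics/top14.png")[240:350,120:250]
cv2.imwrite("pics/q.png",cv2.resize(np.hstack([a,b]),None,fx=3,fy=3,interpolation=cv2.INTER_CUBIC))
crop("pics/top14.png","pics/q2.png",225,225,133,80,6)
E
```

```text
clock 15.00 p [433.9 266.3 111.4] yaw 14.93 F [0.2 0.4 1. ] w 51.4
dpos [ 3.600e-03 -1.000e-04  1.247e-01] mm [ 1.8 -0.1 62.4] rot [ 0.0001 -0.     -0.0006] deg [ 0.01 -0.   -0.07]
```

View pics/q.png

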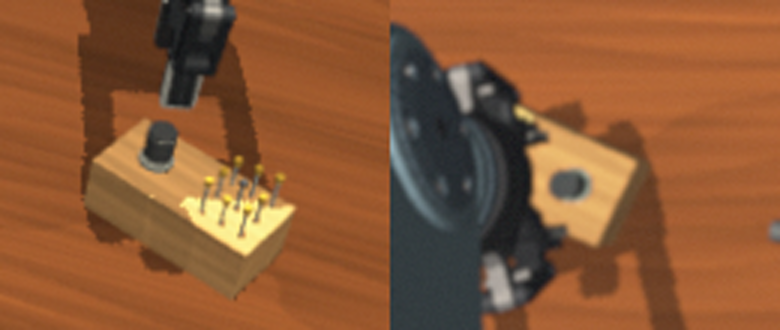

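View pics/q2.png

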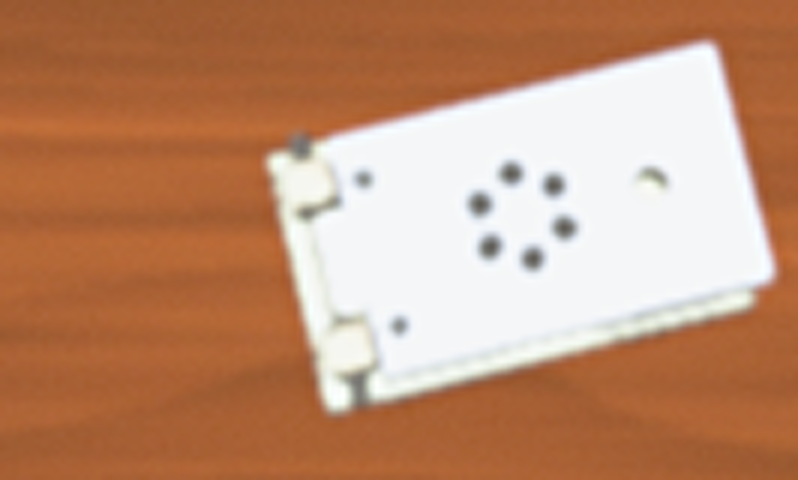

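```bash
python3 - <<'E'
from h import *
crop("pics/scene14.png","pics/r1.png",450,220,30,30,12)
b=np.array([1.9,-1.0])
print("hole top-bias",onz("top",333.1,254.75,59)[:2]-b,"ring",onz("top",225+522.8/6-.5,225+216.8/6-.5,59)[:2]-b,"from S",jw(0,-44))
for z in(56,58,60):print("pin scene",onz("scene",464.6,237.2,z))
for u,v in((178.3,301.5),(179.3,301),(178.8,301.3)):print("pin top",onz("top",u,v,70)[:2]-b)
E
```

```text
hole top-bias [529.50822908 -31.5435469 ] ring [517.38968968  10.90511661] from S [527.88803798 -31.50073636]
pin scene [431.81722241 273.86216884  56.        ]
pin scene [434.11195914 273.95666317  58.        ]
pin scene [436.40669587 274.05115749  60.        ]
pin top [435.07418577 266.30879606]
pin top [436.03957864 264.44909566]
pin top [435.46158184 265.37342099]
```

View pics/r1.png

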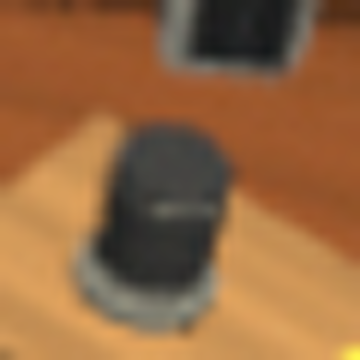

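```bash
python3 - <<'E'
from h import *
for P in((435.5,266,46),(435.5,266,70),(435.5,270,46),(435.5,270,70)):
    print(P,((proj("scene",P)-[450,220]+.5)*12).round(), proj("top",P).round(1))
s=sense();R=np.array(s['eef_rot']);p=np.array(s['eef_pos'])
# near finger (tool +x side) tip expected: inner face at w/2, retract guess 4
for rz in (-3,-6):
  print([((proj("scene",p+R@np.array([tx,ty,rz]))-[450,220]+.5)*12).round().tolist() for tx in(25.7,35) for ty in(-11,11)])
E
```

```text
(435.5, 266, 46) [119. 258.] [181.7 302.4]
(435.5, 266, 70) [145. 151.] [177.9 302.3]
(435.5, 270, 46) [143. 265.] [179.6 302.4]
(435.5, 270, 70) [169. 157.] [175.8 302.3]
[[280.0, 51.0], [138.0, 37.0], [284.0, 90.0], [142.0, 77.0]]
[[284.0, 36.0], [142.0, 23.0], [288.0, 76.0], [145.0, 62.0]]
```

```bash
python3 -c "
from h import *
mv(435.5,267.6,49,15)"
```

```text
clock 15.00 p [433.9 266.3 111.4] yaw 14.93 F [0.2 0.4 1. ] w 51.4
dpos [ 0.0038 -0.0017  0.1247] mm [ 1.9 -0.9 62.4] rot [ 0.0001 -0.     -0.0006] deg [ 0.01 -0.   -0.07]
```

>>> {"op": "jog_arm", "data": {"increments": [{"delta_pos": [0.003, -0.002, 0.04], "rot": [0, 0, 0]}, {"delta_pos": [0.003, -0.002, 0.08], "rot": [0, 0, 0]}, {"delta_pos": [0.003, -0.002, 0.105], "rot": [0, 0, 0]}, {"delta_pos": [0.003, -0.002, 0.116], "rot": [0, 0, 0]}, {"delta_pos": [0.003, -0.002, 0.116], "rot": [0, 0, 0]}]}}

```text
clock: 15.62
eef_pos: [434.6, 268.5, 53.3]
eef_rot: [[0.966, 0.259, -0.0], [0.259, -0.966, -0.0], [-0.0, 0.0, -1.0]]
contact_force: [-0.3, -0.3, 1.0]
gripper_width: 51.4
```

```bash
python3 -c "
from h import *
mv(435.5,267.6,49.5,15)"
```

```text
clock 15.62 p [434.6 268.5  53.3] yaw 15.00 F [-0.3 -0.3  1. ] w 51.4
dpos [0.0014 0.0022 0.0077] mm [0.7 1.1 3.8] rot [0. 0. 0.] deg [0.   0.01 0.  ]
```

>>> {"op": "jog_arm", "data": {"increments": [{"delta_pos": [0.0015, 0.0015, 0.007], "rot": [0, 0, 0]}, {"delta_pos": [0.0015, 0.0015, 0.007], "rot": [0, 0, 0]}]}}

```text
clock: 15.88
eef_pos: [435.5, 268.2, 50.0]
eef_rot: [[0.966, 0.259, 0.0], [0.259, -0.966, 0.0], [0.0, 0.0, -1.0]]
contact_force: [-0.2, -0.4, 0.3]
gripper_width: 51.0
```

>>> {"op": "jog_arm", "data": {"increments": [{"delta_pos": [0, 0, 0], "rot": [0, 0, 0]}, {"delta_pos": [0, 0, 0], "rot": [0, 0, 0]}, {"delta_pos": [0, 0, 0], "rot": [0, 0, 0]}, {"delta_pos": [0, 0, 0], "rot": [0, 0, 0]}], "fingers": 0.05, "newtons": 50}}

```text
clock: 16.38
eef_pos: [435.5, 268.3, 50.2]
eef_rot: [[0.966, 0.259, 0.0], [0.259, -0.966, 0.0], [0.0, -0.0, -1.0]]
contact_force: [-1.7, -0.3, 4.9]
gripper_width: 18.3
```

```bash
python3 - <<'E'
from h import *
for n in("scene","top"):
    p,d=grab_frame(n);cv2.imwrite(f"pics/{n}15.png",p[:,:,::-1])
mv(435.5,267.6,49.5,15)
a=cv2.imread("pics/scene15.png")[190:300,410:540];b=cv2.imread("pics/top15.png")[240:350,120:250]
cv2.imwrite("pics/t.png",cv2.resize(np.hstack([a,b]),None,fx=3,fy=3,interpolation=cv2.INTER_CUBIC))
E
```

```text
clock 16.48 p [435.5 268.2  50.2] yaw 15.03 F [-1.4 -0.3  5.5] w 18.3
dpos [-0.0003  0.0013  0.0013] mm [-0.1  0.6  0.7] rot [-0.     -0.0002  0.0002] deg [-0.   -0.02  0.03]
```

View pics/t.png

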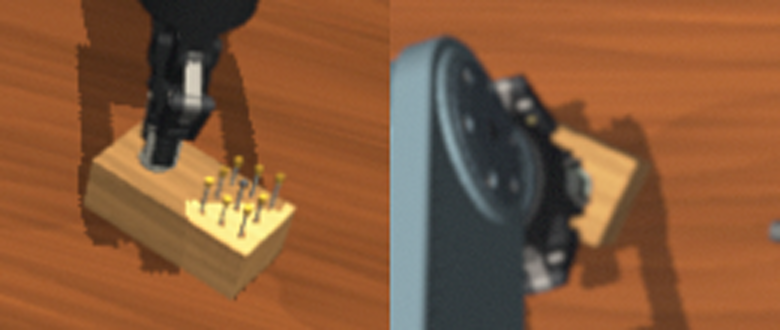

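>>> {"op": "jog_arm", "data": {"increments": [{"delta_pos": [0, 0, -0.02], "rot": [0, 0, 0]}, {"delta_pos": [0, 0, -0.05], "rot": [0, 0, 0]}, {"delta_pos": [0, 0, -0.1], "rot": [0, 0, 0]}, {"delta_pos": [0, 0, -0.15], "rot": [0, 0, 0]}, {"delta_pos": [0, 0, -0.15], "rot": [0, 0, 0]}]}}

```text
clock: 17.1
eef_pos: [437.2, 268.8, 127.5]
eef_rot: [[0.966, 0.259, 0.005], [0.259, -0.966, 0.002], [0.006, -0.0, -1.0]]
contact_force: [0.1, 0.8, -1.7]
gripper_width: 18.3
```

```bash
python3 - <<'E'
from h import *
for n in("scene","top"):
    p,d=grab_frame(n);cv2.imwrite(f"pics/{n}16.png",p[:,:,::-1])
mv(528.5,-31.5,120,15)
a=cv2.imread("pics/scene16.png")[170:280,410:540];b=cv2.imread("pics/top16.png")[240:350,120:250]
cv2.imwrite("pics/u.png",cv2.resize(np.hstack([a,b]),None,fx=3,fy=3,interpolation=cv2.INTER_CUBIC))
E
```

```text
clock 17.20 p [435.2 268.1 124.7] yaw 15.02 F [-0.9 -0.3 -1.3] w 17.9
dpos [0.025  0.6271 0.0095] mm [ 12.5 313.5   4.7] rot [-0.     -0.0002  0.0002] deg [-0.   -0.02  0.02]
```

View pics/u.png

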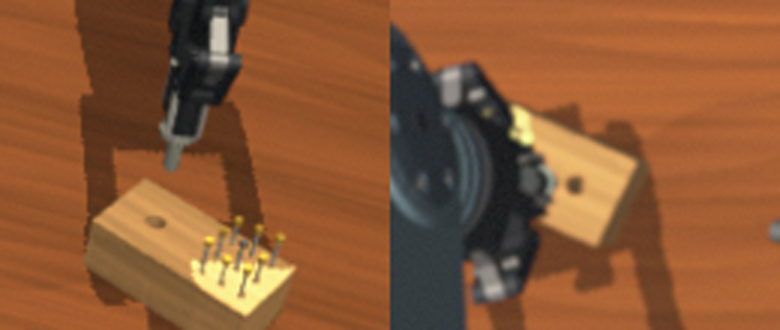

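>>> {"op": "jog_arm", "data": {"increments": [{"delta_pos": [0.004, 0.08, 0], "rot": [0, 0, 0]}, {"delta_pos": [0.008, 0.19, 0], "rot": [0, 0, 0]}, {"delta_pos": [0.012, 0.3, 0], "rot": [0, 0, 0]}, {"delta_pos": [0.016, 0.41, 0], "rot": [0, 0, 0]}, {"delta_pos": [0.02, 0.52, 0], "rot": [0, 0, 0]}]}}

```text
clock: 17.82
eef_pos: [511.7, 18.1, 123.4]
eef_rot: [[0.966, 0.259, -0.002], [0.259, -0.966, 0.001], [-0.002, -0.001, -1.0]]
contact_force: [0.5, 0.2, -0.3]
gripper_width: 17.8
```

>>> {"op": "jog_arm", "data": {"increments": [{"delta_pos": [0.004, 0.06, 0.01], "rot": [0, 0, 0]}, {"delta_pos": [0.005, 0.1, 0.02], "rot": [0, 0, 0]}, {"delta_pos": [0.005, 0.107, 0.03], "rot": [0, 0, 0]}, {"delta_pos": [0.005, 0.107, 0.034], "rot": [0, 0, 0]}, {"delta_pos": [0.005, 0.107, 0.034], "rot": [0, 0, 0]}]}}

```text
clock: 18.45
eef_pos: [528.1, -30.2, 107.4]
eef_rot: [[0.965, 0.261, -0.001], [0.261, -0.965, 0.0], [-0.001, -0.001, -1.0]]
contact_force: [0.2, 0.2, -0.6]
gripper_width: 18.4
```

```bash
python3 - <<'E'
from h import *
for n in("scene","top"):
    p,d=grab_frame(n);cv2.imwrite(f"pics/{n}17.png",p[:,:,::-1])
mv(528.9,-31.7,107,15)
crop("pics/scene17.png","pics/v1.png",275,175,80,75,8)
crop("pics/top17.png","pics/v2.png",260,200,130,110,6)
E
```

```text
clock 18.55 p [528.5 -30.4 107.9] yaw 15.10 F [-0.  -0.4  0.2] w 18.3
dpos [0.     0.0026 0.0019] mm [0.  1.3 0.9] rot [-0.     -0.0001  0.0009] deg [-0.   -0.01  0.1 ]
```

View pics/v1.png

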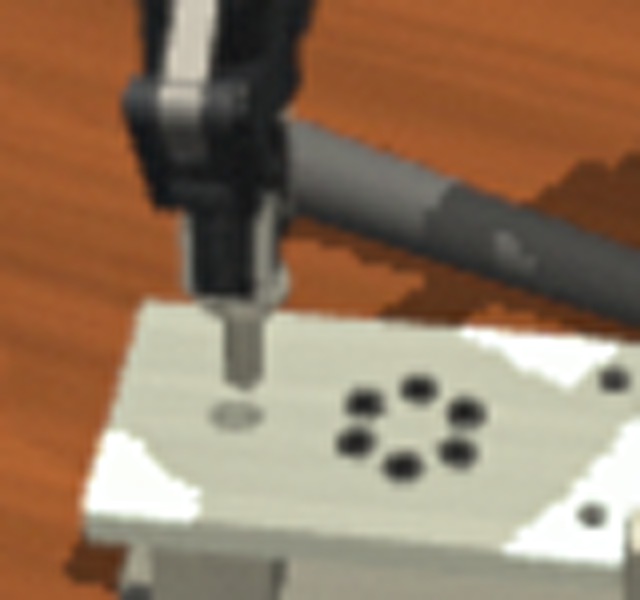

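View pics/v2.png

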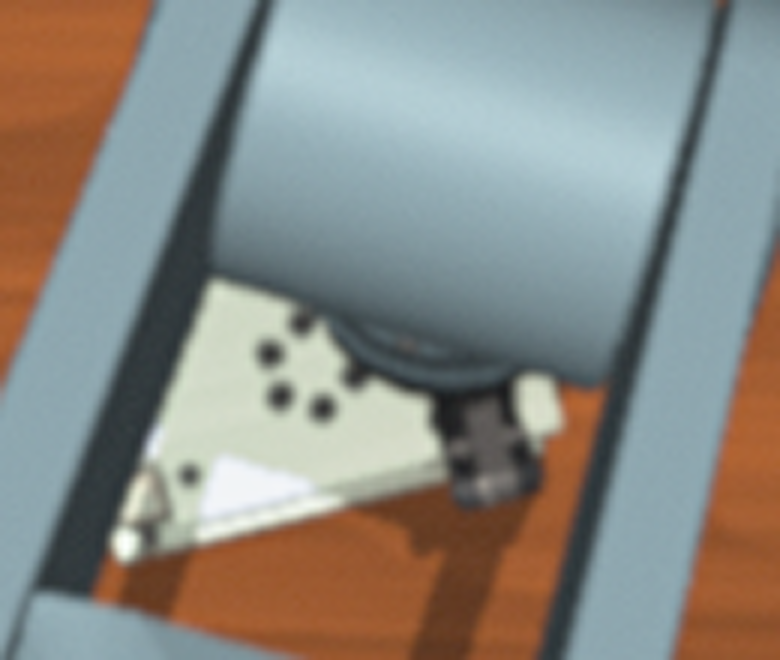

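```bash
python3 - <<'E'
from h import *
crop("pics/scene17.png","pics/w1.png",295,205,30,30,20)
q=lambda x,y:(275+(x+.5)/8-.5,175+(y+.5)/8-.5)
h=onz("scene",*q(236.5,415),59)
J=np.array([[c15,s15],[-s15,c15]])
p=np.array(sense()['eef_pos'])
for y in(383,386):
    f=onz("scene",*q(244,y),p[2]-38.1);print("foot-tcp",J@(f-p)[:2],"hole-foot jig",J@(h-f)[:2])
print(J@(h[:2]-p[:2]))
E
```

```text
foot-tcp [0.96141224 3.29051213] hole-foot jig [ 0.02045448 -2.14242669]
foot-tcp [2.0692097  3.47328603] hole-foot jig [-1.08734298 -2.3252006 ]
[0.98186673 1.14808543]
```

View pics/w1.png

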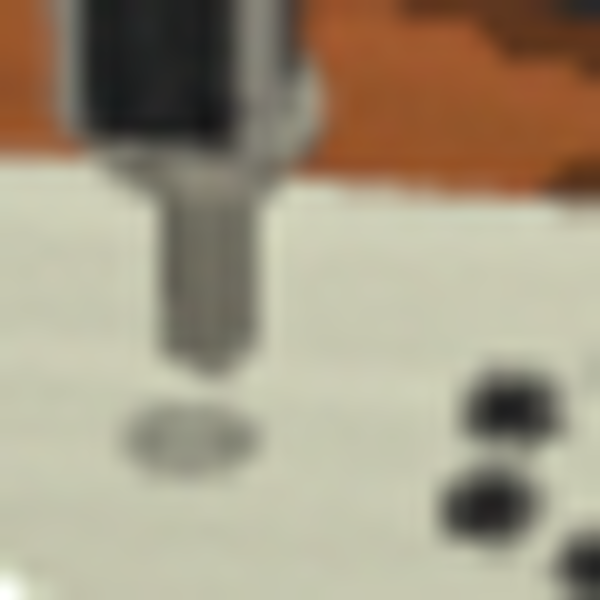

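>>> {"op": "jog_arm", "data": {"increments": [{"delta_pos": [0, 0.0044, 0.004], "rot": [0, 0, 0]}, {"delta_pos": [0, 0.0044, 0.012], "rot": [0, 0, 0]}, {"delta_pos": [0, 0.0044, 0.014], "rot": [0, 0, 0]}, {"delta_pos": [0, 0.0044, 0.014], "rot": [0, 0, 0]}]}}

```text
clock: 19.05
eef_pos: [529.1, -33.5, 100.6]
eef_rot: [[0.966, 0.259, -0.0], [0.259, -0.966, 0.0], [-0.0, -0.0, -1.0]]
contact_force: [0.1, -0.0, -0.6]
gripper_width: 18.5
```

```bash
python3 - <<'E'
from h import *
p,d=grab_frame("scene");cv2.imwrite("pics/scene18.png",p[:,:,::-1])
mv(528.9,-31.7,107,15)
crop("pics/scene18.png","pics/x1.png",295,205,30,30,20)
E
```

```text
clock 19.10 p [529.1 -33.5 100.7] yaw 15.02 F [ 0.6 -0.1 -0.2] w 18.1
dpos [ 0.0005 -0.0037 -0.0126] mm [ 0.2 -1.8 -6.3] rot [-0.      0.0001  0.0001] deg [-0.01  0.01  0.02]
```

View pics/x1.png

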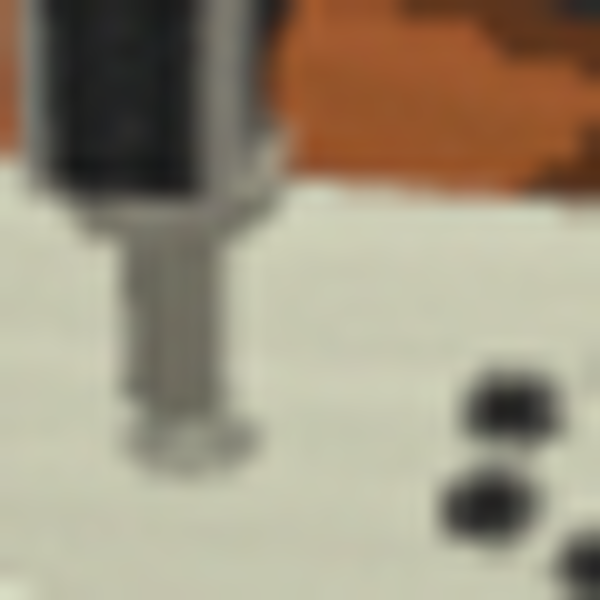

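>>> {"op": "jog_arm", "data": {"increments": [{"delta_pos": [0, -0.0028, 0], "rot": [0, 0, 0]}, {"delta_pos": [0, -0.0028, 0], "rot": [0, 0, 0]}, {"delta_pos": [0, -0.0028, 0], "rot": [0, 0, 0]}]}}

```text
clock: 19.48
eef_pos: [528.8, -32.2, 100.8]
eef_rot: [[0.966, 0.259, 0.0], [0.259, -0.966, -0.0], [0.0, 0.0, -1.0]]
contact_force: [0.0, 0.1, -0.3]
gripper_width: 18.2
```

```bash
python3 - <<'E'
from h import *
p,d=grab_frame("scene");cv2.imwrite("pics/scene19.png",p[:,:,::-1])
mv(528.9,-31.7,107,15)
crop("pics/scene19.png","pics/y1.png",295,205,30,30,20)
E
```

```text
clock 19.52 p [528.9 -32.2 100.9] yaw 15.02 F [-0.8 -0.2 -0.9] w 17.7
dpos [ 0.0003 -0.0009 -0.0123] mm [ 0.2 -0.5 -6.1] rot [ 0.     -0.0001  0.0002] deg [ 0.01 -0.01  0.02]
```

View pics/y1.png

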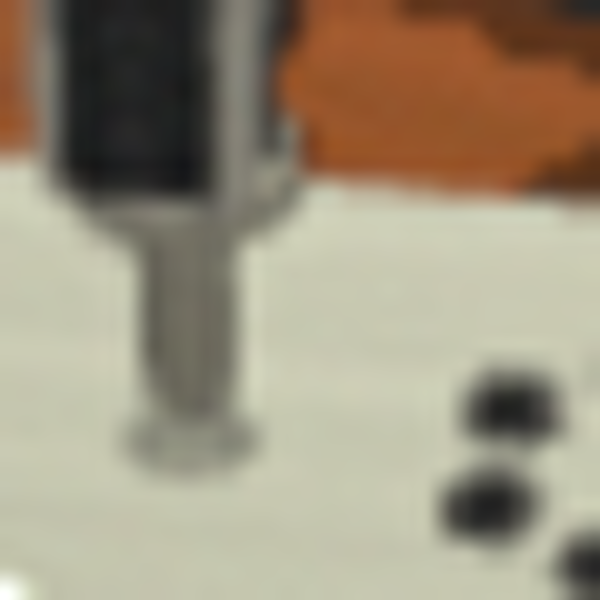

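>>> {"op": "jog_arm", "data": {"increments": [{"delta_pos": [0, 0, 0.004], "rot": [0, 0, 0]}, {"delta_pos": [0, 0, 0.008], "rot": [0, 0, 0]}, {"delta_pos": [0, 0, 0.012], "rot": [0, 0, 0]}, {"delta_pos": [0, 0, 0.016], "rot": [0, 0, 0]}]}}

```text
clock: 20.02
eef_pos: [528.8, -32.2, 92.6]
eef_rot: [[0.966, 0.259, -0.0], [0.259, -0.966, 0.0], [-0.0, -0.0, -1.0]]
contact_force: [0.5, 0.5, -0.7]
gripper_width: 18.2
```

>>> {"op": "jog_arm", "data": {"increments": [{"delta_pos": [0, 0, 0.004], "rot": [0, 0, 0]}, {"delta_pos": [0, 0, 0.008], "rot": [0, 0, 0]}, {"delta_pos": [0, 0, 0.012], "rot": [0, 0, 0]}, {"delta_pos": [0, 0, 0.012], "rot": [0, 0, 0]}]}}

```text
clock: 20.52
eef_pos: [528.7, -32.2, 86.6]
eef_rot: [[0.966, 0.259, -0.0], [0.259, -0.966, 0.0], [-0.0, -0.0, -1.0]]
contact_force: [0.2, 0.8, -0.4]
gripper_width: 18.1
```

Foot is at about 48.5 mm, at the land hole mouth, with no resistance. I'll carry on.

>>> {"op": "jog_arm", "data": {"increments": [{"delta_pos": [0, 0, 0.004], "rot": [0, 0, 0]}, {"delta_pos": [0, 0, 0.008], "rot": [0, 0, 0]}, {"delta_pos": [0, 0, 0.012], "rot": [0, 0, 0]}, {"delta_pos": [0, 0, 0.016], "rot": [0, 0, 0]}, {"delta_pos": [0, 0, 0.016], "rot": [0, 0, 0]}]}}

```text
clock: 21.15
eef_pos: [528.7, -32.1, 78.6]
eef_rot: [[0.966, 0.259, -0.0], [0.259, -0.966, 0.0], [-0.0, -0.0, -1.0]]
contact_force: [0.6, 0.8, 0.2]
gripper_width: 17.9
```

>>> {"op": "jog_arm", "data": {"increments": [{"delta_pos": [0, 0, 0.006], "rot": [0, 0, 0]}, {"delta_pos": [0, 0, 0.012], "rot": [0, 0, 0]}, {"delta_pos": [0, 0, 0.018], "rot": [0, 0, 0]}, {"delta_pos": [0, 0, 0.02], "rot": [0, 0, 0]}, {"delta_pos": [0, 0, 0.02], "rot": [0, 0, 0]}]}}

```text
clock: 21.78
eef_pos: [528.8, -32.2, 68.7]
eef_rot: [[0.966, 0.259, -0.0], [0.259, -0.966, 0.0], [-0.0, -0.0, -1.0]]
contact_force: [-0.8, 0.3, 0.0]
gripper_width: 17.7
```

>>> {"op": "jog_arm", "data": {"increments": [{"delta_pos": [0, 0, 0.004], "rot": [0, 0, 0]}, {"delta_pos": [0, 0, 0.006], "rot": [0, 0, 0]}, {"delta_pos": [0, 0, 0.008], "rot": [0, 0, 0]}, {"delta_pos": [0, 0, 0.008], "rot": [0, 0, 0]}], "newtons": 90}}

```text
clock: 22.28
eef_pos: [529.3, -32.3, 67.1]
eef_rot: [[0.966, 0.26, 0.0], [0.26, -0.966, -0.0], [0.0, 0.001, -1.0]]
contact_force: [-8.6, 1.1, 20.0]
gripper_width: 16.8
```

>>> {"op": "jog_arm", "data": {"increments": [{"delta_pos": [0, 0, 0.002], "rot": [0, 0, 0]}, {"delta_pos": [0, 0, 0.002], "rot": [0, 0, 0]}, {"delta_pos": [0, 0, 0.002], "rot": [0, 0, 0]}, {"delta_pos": [0, 0, 0.002], "rot": [0, 0, 0]}]}}

```text
clock: 22.78
eef_pos: [529.3, -32.3, 67.0]
eef_rot: [[0.966, 0.26, 0.0], [0.26, -0.966, -0.001], [0.0, 0.001, -1.0]]
contact_force: [-11.4, 3.2, 27.2]
gripper_width: 16.6
```

```bash
python3 - <<'E'
from h import *
p,d=grab_frame("scene");cv2.imwrite("pics/scene20.png",p[:,:,::-1])
mv(528.9,-31.7,67,15)
crop("pics/scene20.png","pics/z1.png",280,150,100,110,5)
E
```

```text
clock 22.82 p [529.3 -32.3  67. ] yaw 15.06 F [-11.9   2.3  27.5] w 16.9
dpos [-0.0005 -0.0014 -0.    ] mm [-0.2 -0.7 -0. ] rot [ 0.0003 -0.0001  0.0005] deg [ 0.04 -0.01  0.06]
```

View pics/z1.png

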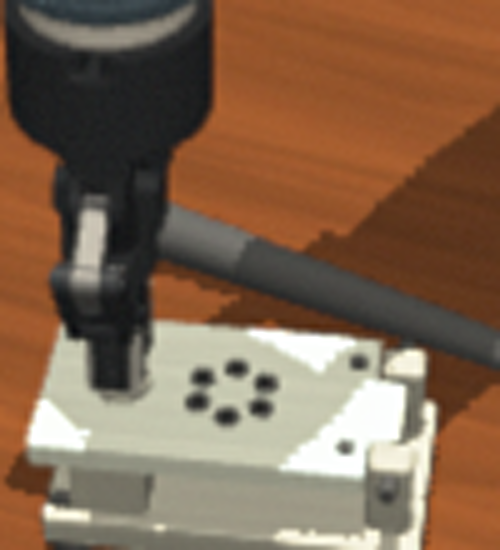

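View pics/scene20.png

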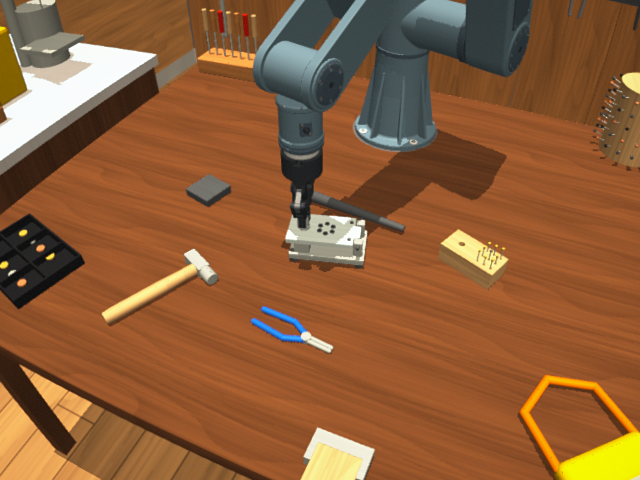

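>>> {"op": "jog_arm", "data": {"increments": [{"delta_pos": [-0.002, 0, 0.001], "rot": [0, 0, 0]}, {"delta_pos": [-0.002, 0, 0.001], "rot": [0, 0, 0]}, {"delta_pos": [-0.002, 0, 0.001], "rot": [0, 0, 0]}, {"delta_pos": [-0.002, 0, 0.001], "rot": [0, 0, 0]}]}}

```text
clock: 23.32
eef_pos: [529.3, -32.4, 67.0]
eef_rot: [[0.966, 0.26, 0.002], [0.26, -0.966, -0.0], [0.002, 0.001, -1.0]]
contact_force: [-9.5, 4.4, 29.3]
gripper_width: 16.9
```

```bash
python3 - <<'E'
from h import *
mv(528.9,-31.7,67,15)
print(close_job())
E
```

```text
clock 23.32 p [529.3 -32.4  67. ] yaw 15.05 F [-9.5  4.4 29.3] w 16.9
dpos [-0.0004 -0.0015 -0.    ] mm [-0.2 -0.8 -0. ] rot [ 0.0005 -0.0011  0.0004] deg [ 0.06 -0.13  0.05]
the job is handed in; nothing more can be done
None
```

I set the blank over the spigot, swung the leaf shut over it, and pushed the pin down through the leaf into the base. The job was handed in at 23.3 s with the hand still gripping the pin and pressing down; no verdict was reported.

**Last checks**
- **Blank:** just after release it lay flat and centred on the pad. It could not be seen once the leaf was shut.
- **Leaf:** it met a firm stop at about 58.5 mm and pushed back with 44 N. It looked level in the picture.
- **Pin:** it went in with almost no resistance. The fingers stopped 67 mm above the bench, within about 0.5 mm of the height expected with the flange on the leaf. The last close picture shows it there.
- **Push:** steady at about 29 N down. A sideways load of about 10 N remained, and a 1 mm shift reduced it only a little.
- **Pliers and hammer:** they look unmoved.

**Disagreements:** the two cameras differed by up to about 5 mm, so I placed things by comparing them within one view. The gripper width read 2 to 3 mm under the true size on both the blank and the pin.

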